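# Set up the relief-stamping bed and feed pile

### The arm

A 7-joint arm with a two-finger parallel gripper is mounted at the origin on the work surface. World frame = base frame: x ahead of the robot, y to its left, z up, the work surface at z = 0. Lengths are in m, angles in rad, forces in N, time in s.
With the tool pointing down it reaches from about 0.425 to 0.95 m from the base axis. Payload 4.7 kg.
Tool frame: the origin (TCP) lies at the very end of the fingers, on their centre line; the grasp point (between the pads) lies 19 mm behind it; z points along the fingers, y is the direction in which the jaws open and shut (so a half turn about z gives the same grasp; the last joint's range is limited). The gripper opens to 87 mm and grips with 3 to 60 N. Pads are 19 mm wide; open, the fingers measure 117 mm over their backs; the gripper's body (75 mm by 190 mm) begins 51 mm behind the grasp point.
Start: joints at [1.303, 0.469, -0.049, 1.532, 0.024, 1.141, -0.082], TCP at [0.16, -0.656, 0.223] pointing down, gripper open.
Joint ranges: [-2.59, 2.59], [-0.33, 1.99], [-1.39, 1.29], [0.1, 2.45], [-1.04, 4.18], [0.21, 1.99], [-2.66, 2.66]. Speed limits (rad/s): [2.57, 2.57, 3.14, 3.14, 3.14, 3.14, 3.14].

### API

Orientations are given as a 3x3 rotation matrix whose columns are the frame's x, y, z axes.
In Python, from plant import * gives the robot as it stands.
- The arm moves only by the shell command python3 -m creep 'ROWS' [FORCE]. ROWS is a JSON object of lists of equal length, an entry for each row: "jaw": the gripper command: -1 is fully open, 1 is shut, values between are in proportion; "delta_pos": the shift along the tool's x, y, z in m, a list of three; "delta_rot": the turn, a rotation vector about the tool's x, y, z in degrees, a list of three. A call has 1 to 5 rows; each row is the pose to reach, as a shift and turn from the pose commanded when the call began, along the tool's axes at that moment; what a row does not reach only later rows make up. A row lasts 1/10 s, in which the tool goes at most 50 mm and 8.59 degrees, less where a joint would pass 70% of its speed; a pose out of reach is approached as far as the arm can. A call with a gripper value outside its range is refused whole. The fingers move at their own pace and stop on an object; FORCE is the grip in N (left out, the last holds). Time passes only in rows, so rows that repeat a pose let the fingers close. It gives the time, the measured TCP pose, the force and the opening at its end, in the units of the state.
- read_state(): the state, without advancing time (a new reading comes with each control period).
- capture(name): name is "scene" or "side" or "wrist"; returns the picture (400x640x3 uint8, blue, green, red); there is no depth.
- calibration(name): a dict with "intrinsics" (3x3 intrinsics, pixels), "rvec" (rotation vector, rad) and "tvec" (3), from world to camera coordinates, as OpenCV has them; the wrist camera has in their place "T_tool_cam" (4x4, takes a point from camera to tool coordinates, whose origin is the TCP and whose axes are the flange's). Camera axes: x right, y down, z forward; pixel columns grow to the right and rows downward; lengths in m; the calibration is good to about 2 mm. A picture is of the moment at which its call begins: read the wrist's pose just before it. calibration takes no time and is no camera call.
- job_done(): hands the job in, once; it reports no verdict.
Trained networks look in the newest picture that a camera, given by its name, has taken for a name from the list of things; names that differ only in an ending like _2 or _b are one class to them, and where a whole thing is asked for, a point or a joint stands for the part that bears it (a point fixed in the world has none). Each returns a list of dicts, best first, with "confidence" (0 to 1); they miss things now and then, are a little off and sometimes report something else, mostly with a low value. They report only what shows in the picture. A call takes as long as a camera call. They do not tell look-alikes from the thing itself.
- trace(camera, query): "mask" (400x640 bool, what is visible of it) and "box" ([left, top, right, bottom] in pixels, round what is visible of it).
The state is a dict: "clock": time; "qpos": joint angles; "joint_velocities": joint speeds; "joint_efforts": joint torques, N m; "tool_pos": TCP position; "eef_rot": TCP orientation; "wrist_force": force on the tool from outside, world axes, zero at the start; "wrist_torque": the same for the moment, N m; "opening": opening from 0.0 (shut) to 1.0 (fully open).
Only numpy, scipy, OpenCV 4.12 (cv2) and the standard library are available. Lean on these libraries where they do the work, as an engineer would, in place of code of your own. Each camera call takes 0.05 s, during which the arm holds its last target.

### The job

Set up the stamping bed for the next batch: with the two die blocks still outside, feel the left pocket and then the right one by pressing down on whatever is at the bottom until the sprung floor gives, since one of them still has an old stub in it; take that stub out into the grey scrap tray and then seat one die block fully home in each pocket. Also stack all the plywood boards into one square, aligned pile centred on the white platform, lengthwise along it. Leave the glue bottle, the jar and the tape alone.

Things in the scene. Friction and masses are not known exactly. Their poses are not given: they have to be found in the camera images.
- pocketL (a point): Centre of the mouth of the bed's left pocket (seen from the robot, +y side), level with the bed's top. Pocket 85 x 85 mm, 40 mm deep to the sprung pad; axes along its sides, z up.
- pocketR (a point): Centre of the mouth of the bed's right pocket (seen from the robot, -y side), level with the bed's top. Pocket 85 x 85 mm, 40 mm deep to the sprung pad; axes along its sides, z up.
- padL (a joint): Sprung plywood floor pad of the left pocket, 82 x 82 mm: m pressed down, 0 at rest (top 40 mm below the bed's top), 0.005 fully down. Starts to give at about 4 N, fully down at 8 N; springs back. A die's or stub's weight does not move it. Felt when pushed in by over 0.002, directly or through a stub on it.
- padR (a joint): Sprung plywood floor pad of the right pocket, 82 x 82 mm: m pressed down, 0 at rest (top 40 mm below the bed's top), 0.005 fully down. Starts to give at about 4 N, fully down at 8 N; springs back. A die's or stub's weight does not move it. Felt when pushed in by over 0.002, directly or through a stub on it.
- bed: Fixed wooden stamping bed 125 (x) x 250 (y) x 55 mm with two square pockets; origin under its centre. Just one pocket holds an old stub, whose pose is not reported: plywood base 66 x 66 x 12 mm lying on the pad, up to 4 mm off centre, with a round knob 22 mm across, 22 mm tall in its middle (knob top 6 mm below the bed's top); 70 g.
- die1_center (a point): Die block: square pale wooden base 80 x 80 x 40 mm with a square dark grip boss 34 x 34 x 24 mm centred on top (sides parallel to the base's), carrying a small terracotta rosette (top 73 mm above the underside). 0.2 to 0.3 kg. This point is the centre of the base, 20 mm above its underside; axes along its sides, z up.
- die2_center (a point): Die block: square pale wooden base 80 x 80 x 40 mm with a square dark grip boss 34 x 34 x 24 mm centred on top (sides parallel to the base's), carrying a small terracotta rosette (top 73 mm above the underside). 0.2 to 0.3 kg. This point is the centre of the base, 20 mm above its underside; axes along its sides, z up.
- board1_center (a point): Plywood plaque board 56 (x) x 120 (y) x 18 (z) mm, 0.1 kg; this point is its centre, 9 mm above its underside. Three or four of the four identical boards are present.
- board2_center (a point): Plywood plaque board 56 (x) x 120 (y) x 18 (z) mm, 0.1 kg; this point is its centre, 9 mm above its underside. Three or four of the four identical boards are present.
- board3_center (a point): Plywood plaque board 56 (x) x 120 (y) x 18 (z) mm, 0.1 kg; this point is its centre, 9 mm above its underside. Three or four of the four identical boards are present.
- board4_center (a point): Plywood plaque board 56 (x) x 120 (y) x 18 (z) mm, 0.1 kg; this point is its centre, 9 mm above its underside. Three or four of the four identical boards are present.
- platform_top (a point): Centre of the top face of the fixed white feed platform, 80 (x) x 150 (y) x 20 (z) mm; this point is 20 mm above the table, long side along its y.
- tray_in (a point): Centre of the inner floor (4 mm above the table) of the fixed grey plastic scrap tray, 104 x 104 x 30 mm outside, walls 4 mm, axes along its sides.
- glue: Bystander: glue bottle, 48 mm across, 90 mm tall, origin under its centre; leave it alone.
- jar: Bystander: squat jar, 60 mm across, 70 mm tall, origin under its centre; leave it alone.
- tape: Bystander: roll of paper tape lying flat, 90 mm across, 24 mm tall, origin under its centre; leave it alone.
Mind the look-alikes: they are no part of the job. What is shaped like the part that bears board2_center but green or purple is not meant.

How it is judged:
On the way, in this order (a step that is already met when the one before it is completed fails the run):
1. The left pocket has been felt: its sprung pad was pressed down while no die block was in that pocket (value of joint padL above 0.002 m and horizontal distance between each of die1_center, die2_center and pocketL above 0.06 m), for 0.1 s.
2. Then the right pocket has been felt in the same way (value of joint padR above 0.002 m and horizontal distance between each of die1_center, die2_center and pocketR above 0.06 m), for 0.1 s.
3. Both die blocks are seated fully home, one in each pocket (((horizontal distance between die1_center and pocketL below 0.006 m and z of die1_center in the frame of pocketL below -0.016 m and angle between die1_center's own z axis and vertical below 0.06 rad) or (horizontal distance between die1_center and pocketR below 0.006 m and z of die1_center in the frame of pocketR below -0.016 m and angle between die1_center's own z axis and vertical below 0.06 rad)) and ((horizontal distance between die2_center and pocketL below 0.006 m and z of die2_center in the frame of pocketL below -0.016 m and angle between die2_center's own z axis and vertical below 0.06 rad) or (horizontal distance between die2_center and pocketR below 0.006 m and z of die2_center in the frame of pocketR below -0.016 m and angle between die2_center's own z axis and vertical below 0.06 rad))), for 0.2 s.
At the end, for the whole second after the job is handed in: Each die is in its own pocket, within 6 mm of its centre, level, base top within 4 mm of the bed top. All boards lie flat in one pile, centres within 9 mm of the platform centre, long sides within 0.1 rad of its long side. The stub lies in the tray. All at rest (all of step 3 and horizontal distance between each of board1_center, board2_center, board3_center, board4_center and platform_top below 0.009 m and angle between the y axis of each of board1_center, board2_center, board3_center, board4_center and the y axis of platform_top, either way round below 0.1 rad and angle between each of board1_center, board2_center, board3_center, board4_center's own z axis and vertical below 0.05 rad and height (world z) of each of board1_center, board2_center, board3_center, board4_center below 0.1 m and contact force between tray and anything else above 0.15 N and linear speed of each of die1, die2, board1, board2, board3, board4 below 0.02 m/s); the robot touches nothing.
It fails at once if The glue is moved more than 30 mm or knocked over (distance of glue from where it was at the start of the episode above 0.03 m or angle between glue's own z axis and vertical above 0.5 rad).
It fails at once if The jar is moved more than 30 mm or knocked over (distance of jar from where it was at the start of the episode above 0.03 m or angle between jar's own z axis and vertical above 0.5 rad).
It fails at once if The tape is moved more than 30 mm or knocked over (distance of tape from where it was at the start of the episode above 0.03 m or angle between tape's own z axis and vertical above 0.5 rad).
Of stubL, stubR only 1 to 1 are there at a start; the rules pass over those that are not, and their reading is None.
Of board1, board2, board3, board4 only 3 to 4 are there at a start; the rules pass over those that are not, and their reading is None.
At some moment in a run one of die1, die2 may be knocked a few centimetres aside while the robot is not near it.
Once in a run the grip may slacken for a moment while it holds something.
It also fails if it takes over 210 s, if anything falls off the work surface, if the arm or the gripper's body presses on something with over 40 N, if the wrist force passes 120 N, or if a joint passes its speed limit or range.

## Working session

There is one attempt and no reset: what is moved stays moved. The work goes in short steps, Python scripts to look and compute and a shell command to move; the robot and the scene stay as the last step left them, time stands still between calls to the robot, and variables do not carry over. Pictures are saved under pics/ and viewed, and the job is handed in when it is done.

```bash
ls; mkdir -p pics; python3 - <<'E'
from plant import *
import cv2
s=read_state();print(s)
for n in ["scene","side","wrist"]:
    cv2.imwrite(f"pics/{n}0.png",capture(n)); print(n,calibration(n))
E
```

```text
pics
{'clock': 0.0, 'qpos': array([ 1.30308027,  0.46943704, -0.04857989,  1.53369347,  0.0241137 ,
        1.14097079, -0.08232676]), 'joint_velocities': array([-0.00095369, -0.00120783, -0.00132045, -0.00046519,  0.00064551,
        0.00046077, -0.0008109 ]), 'joint_efforts': array([ 3.61896828e-04, -5.07974088e+01, -8.07259907e-02, -2.36157542e+01,
       -6.12270646e-02,  3.80577135e-02,  1.88287095e-04]), 'tool_pos': array([ 0.15953043, -0.65526743,  0.22150254]), 'eef_rot': array([[ 9.71619371e-01,  2.36549159e-01, -5.40664211e-04],
       [ 2.36549761e-01, -9.71617624e-01,  1.84499321e-03],
       [-8.88872834e-05, -1.92052513e-03, -9.99998152e-01]]), 'wrist_force': array([-0.06000371, -0.69764087, -0.7124511 ]), 'wrist_torque': array([-0.01106351,  0.03498154,  0.00962317]), 'opening': 1.0016131194606224}
scene {'intrinsics': array([[369.17908702,   0.        , 316.04249024],
       [  0.        , 369.17908702, 197.64493682],
       [  0.        ,   0.        ,   1.        ]]), 'rvec': array([ 2.15248378,  1.16996615, -0.46559718]), 'tvec': array([-0.25159255, -0.24523989,  1.32231321])}
side {'intrinsics': array([[465.63747966,   0.        , 325.40907818],
       [  0.        , 465.63747966, 190.32836375],
       [  0.        ,   0.        ,   1.        ]]), 'rvec': array([ 0.95542612, -2.41240304,  1.12898182]), 'tvec': array([0.37365682, 0.28945739, 1.20578159])}
wrist {'intrinsics': array([[348.4575133 ,   0.        , 319.29872324],
       [  0.        , 348.4575133 , 203.0788656 ],
       [  0.        ,   0.        ,   1.        ]]), 'T_tool_cam': array([[ 6.39141978e-04, -9.62250154e-01, -2.72165819e-01,
         7.58943817e-02],
       [ 9.99999778e-01,  5.64406534e-04,  3.52878853e-04,
        -1.36035127e-04],
       [-1.85945564e-04, -2.72165984e-01,  9.62250301e-01,
        -1.62203296e-01],
       [ 0.00000000e+00,  0.00000000e+00,  0.00000000e+00,
         1.00000000e+00]])}
```

View pics/scene0.png

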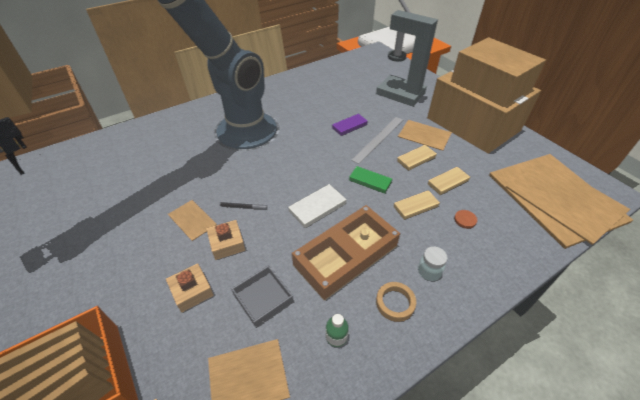

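View pics/side0.png

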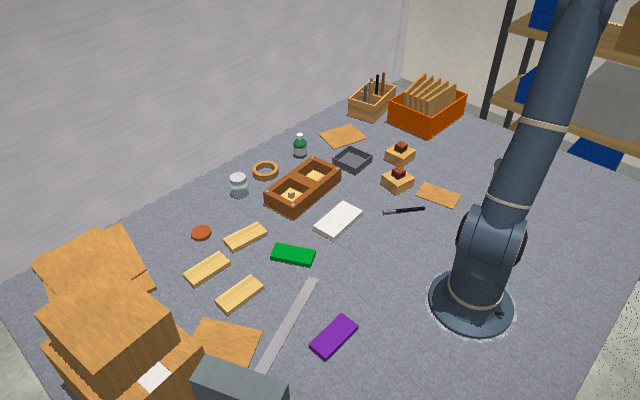

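View pics/wrist0.png

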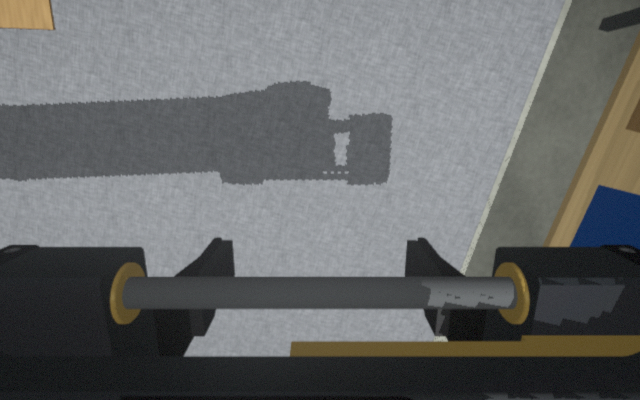

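```bash
cat > h.py <<'E'
from plant import *
import numpy as np, cv2, pickle
from scipy.optimize import minimize
def proj(n,P,state=None):
    P=np.atleast_2d(P).astype(float); c=calibration(n)
    if n=="wrist":
        R=state['eef_rot'];t=state['tool_pos'];T=c['T_tool_cam']
        Q=(P-t)@R; Q=(Q-T[:3,3])@T[:3,:3]
        q=Q@c['intrinsics'].T; return q[:,:2]/q[:,2:]
    return cv2.projectPoints(P,c['rvec'],c['tvec'],c['intrinsics'],None)[0][:,0]
def ray(n,uv,state=None):
    c=calibration(n);d=np.linalg.inv(c['intrinsics'])@np.array([uv[0],uv[1],1.])
    if n=="wrist":
        T=c['T_tool_cam'];R=state['eef_rot'];t=state['tool_pos']
        return R@T[:3,3]+t, R@(T[:3,:3]@d)
    R=cv2.Rodrigues(c['rvec'])[0];return -R.T@c['tvec'],R.T@d
def onz(n,uv,z,state=None):
    o,d=ray(n,uv,state);return o+d*(z-o[2])/d[2]
def box(x,y,yaw,sx,sy,z0,z1):
    c,s=np.cos(yaw),np.sin(yaw)
    return np.array([[x+c*a-s*b,y+s*a+c*b,z] for a in(-sx/2,sx/2) for b in(-sy/2,sy/2) for z in(z0,z1)])
def sil(n,P,state=None,sc=4):
    h=cv2.convexHull((proj(n,P,state)*16).astype(np.int32)); m=np.zeros((400,640),np.uint8)
    cv2.fillPoly(m,[h],255,cv2.LINE_AA,4);return m/255.
# fit: parts = list of boxes (sx,sy,z0,z1) ; masks list of (cam,mask,state)
def fit(parts,masks,x0,yaws):
    def cost(p):
        L=0
        for n,m,s in masks:
            a=np.zeros((400,640))
            for (sx,sy,z0,z1) in parts: a=np.maximum(a,sil(n,box(p[0],p[1],p[2],sx,sy,z0,z1),s))
            L+=1-np.minimum(a,m).sum()/max(np.maximum(a,m).sum(),1)
        return L
    best=None
    for y in yaws:
        r=minimize(cost,[x0[0],x0[1],y],method='Nelder-Mead',options=dict(initial_simplex=[[x0[0],x0[1],y],[x0[0]+.01,x0[1],y],[x0[0],x0[1]+.01,y],[x0[0],x0[1],y+.2]],xatol=1e-4,fatol=1e-4,maxiter=150))
        if best is None or r.fun<best.fun: best=r
    return best.x,best.fun/len(masks)
E
python3 - <<'E'
from h import *
res={}
for n in ["scene","side"]:
    im=capture(n); 
    for q in ["bed","die1_center","board1_center","platform_top","tray_in","glue","jar","tape"]:
        try: r=trace(n,q)
        except Exception as e: print(n,q,e); continue
        res[n,q]=r
        for d in r: print(n,q,round(d['confidence'],2),[round(float(v)) for v in d['box']],d['mask'].sum())
pickle.dump(res,open('tr.pkl','wb')); print(read_state()['clock'])
E
```

```text
scene bed 0.84 [291, 205, 398, 299] 5006
scene bed 0.5 [418, 246, 446, 281] 731
scene die1_center 0.77 [166, 262, 211, 307] 1376
scene platform_top 0.58 [287, 184, 346, 230] 1319
scene tray_in 0.72 [230, 266, 294, 328] 2180
scene glue 0.62 [324, 316, 350, 347] 579
scene jar 0.9 [418, 247, 446, 282] 742
scene jar 0.18 [309, 243, 348, 279] 605
scene tape 0.96 [378, 282, 417, 322] 779
side bed 0.88 [264, 157, 342, 222] 2652
side bed 0.29 [331, 144, 375, 177] 747
side die1_center 0.66 [383, 143, 418, 167] 533
side platform_top 0.69 [311, 205, 360, 243] 1018
side platform_top 0.26 [264, 156, 342, 219] 2760
side tray_in 0.61 [332, 145, 372, 177] 771
side glue 0.62 [294, 134, 304, 158] 218
side jar 0.81 [233, 172, 247, 200] 424
side tape 0.58 [252, 159, 280, 179] 383
1.05
```

```bash
python3 - <<'E'
from h import *
res=pickle.load(open('tr.pkl','rb'))
S={"bed":[(.125,.25,0,.055)],"platform_top":[(.08,.15,0,.02)],"tray_in":[(.104,.104,0,.03)],"tape":None,"jar":None,"glue":None}
for q,p in S.items():
    ms=[(n,res[n,q][0]['mask'],None) for n in("scene","side")]
    cs=[]
    for n,m,_ in ms:
        v,u=np.nonzero(m); cs.append(onz(n,(u.mean(),v.mean()),.03 if q=='bed' else .01))
    print(q,"centroids",np.round(cs,3)[:,:2].tolist())
    if p:
        x,f=fit(p,ms,np.mean(cs,0),[0,.5,1,-.5,]); print("   fit both",x.round(4),round(f,3))
        for m in ms: 
            x1,f=fit(p,[m],x,[x[2]]); print("   ",m[0],x1.round(4),round(f,3))
# boards by colour
for n in("scene","side"):
    im=cv2.imread(f"pics/{n}0.png"); hsv=cv2.cvtColor(im,cv2.COLOR_BGR2HSV)
    for p in [(417,157),(449,180),(416,204),(210,290),(225,243),(364,235)] if n=="scene" else [(208,268),(245,236),(240,294),(400,185),(398,155)]: print(n,p,hsv[p[1],p[0]])
E
```

```text
bed centroids [[0.635, -0.027], [0.623, -0.01]]
   fit both [ 0.629  -0.0148  0.1104] 0.109
    scene [ 0.6307 -0.014   0.1032] 0.096
    side [ 0.6264 -0.0167  0.1134] 0.11
platform_top centroids [[0.452, 0.011], [0.447, 0.014]]
   fit both [0.451  0.0146 0.1107] 0.113
    scene [0.451  0.0148 0.1129] 0.073
    side [0.4494 0.0138 0.1019] 0.132
tray_in centroids [[0.62, -0.251], [0.62, -0.255]]
   fit both [ 0.6187 -0.2499  1.6756] 0.079
    scene [ 0.6204 -0.2495  1.6586] 0.048
    side [ 0.6162 -0.2509  1.7287] 0.078
tape centroids [[0.802, 0.002], [0.799, 0.001]]
jar centroids [[0.774, 0.147], [0.803, 0.114]]
glue centroids [[0.786, -0.152], [0.814, -0.182]]
scene (417, 157) [ 19  93 213]
scene (449, 180) [ 19  94 215]
scene (416, 204) [ 20  93 216]
scene (210, 290) [ 16  80 112]
scene (225, 243) [ 16 105 213]
scene (364, 235) [ 19  90 158]
side (208, 268) [ 20 112 234]
side (245, 236) [ 21 117 235]
side (240, 294) [ 20 115 235]
side (400, 185) [ 16 135 164]
side (398, 155) [ 17 135 229]
```

```bash
python3 - <<'E'
from h import *
seeds={"b1":((417,157),(240,294)),"b2":((449,180),(208,268)),"b3":((416,204),(245,236)),"d1":((205,292),(398,157)),"d2":((228,245),(400,186))}
for k,ss in seeds.items():
    ms=[];c0=None
    for n,p in zip(("scene","side"),ss):
        im=cv2.imread(f"pics/{n}0.png"); hsv=cv2.cvtColor(im,cv2.COLOR_BGR2HSV).astype(int)
        m=((hsv[...,1]>60)&(hsv[...,0]<26)).astype(np.uint8)
        if k[0]=='b': m=((hsv[...,1]>45)&(hsv[...,0]<28)&(hsv[...,0]>12)).astype(np.uint8)
        _,L,st,_=cv2.connectedComponentsWithStats(m); l=L[p[1],p[0]]
        print(k,n,st[l]); ms.append((n,L==l,None))
        v,u=np.nonzero(L==l)
        if n=="scene": c0=onz(n,(u.mean(),v.mean()),.01)
    parts=[(.056,.12,0,.018)] if k[0]=='b' else [(.08,.08,0,.04),(.034,.034,.04,.064),(.026,.026,.064,.073)]
    x,f=fit(parts,ms,c0,[0,.5,1,-.5,-1,1.5] if k[0]=='b' else [0,.4,-.4]);print("  ",x.round(4),round(f,3))
    for m in ms:
        x1,f=fit(parts,[m],x,[x[2]]);print("   ",m[0],x1.round(4),round(f,3))
E
```

```text
b1 scene [  398     0   242   174 27407]
b1 side [214 274  50  42 993]Traceback (most recent call last):
  File "<stdin>", line 14, in <module>
  File "h.py", line 36, in fit
    r=minimize(cost,[x0[0],x0[1],y],method='Nelder-Mead',options=dict(initial_simplex=[[x0[0],x0[1],y],[x0[0]+.01,x0[1],y],[x0[0],x0[1]+.01,y],[x0[0],x0[1],y+.2]],xatol=1e-4,fatol=1e-4,maxiter=150))
    res = _minimize_neldermead(fun, x0, args, callback, bounds=bounds,
                               **options)
    fxc = func(xc)
    fx = function(np.copy(x), *(wrapper_args + args))
  File "h.py", line 31, in cost
    for (sx,sy,z0,z1) in parts: a=np.maximum(a,sil(n,box(p[0],p[1],p[2],sx,sy,z0,z1),s))
                                               ~~~^^^^^^^^^^^^^^^^^^^^^^^^^^^^^^^^^^^^^
  File "h.py", line 23, in sil
    h=cv2.convexHull((proj(n,P,state)*16).astype(np.int32)); m=np.zeros((400,640),np.uint8)
                      ~~~~^^^^^^^^^^^
  File "h.py", line 5, in proj
    P=np.atleast_2d(P).astype(float); c=calibration(n)
                                        ~~~~~~~~~~~^^^
ValueError: time passes only in moves, steps and waits
```

```bash
sed -i 's/^import numpy as np, cv2, pickle/import numpy as np, cv2, pickle\n_C={n:calibration(n) for n in("scene","side","wrist")}\ndef calibration(n): return _C[n]/' h.py
cat > col.py <<'E'
from h import *
def colfit(files,seeds,only=None):
  out={}
  for k,ss in seeds.items():
    ms=[];c0=None
    for n,p in zip(("scene","side"),ss):
        im=cv2.imread(files[n]); hsv=cv2.cvtColor(im,cv2.COLOR_BGR2HSV).astype(int)
        m=((hsv[...,1]>60)&(hsv[...,0]<26)).astype(np.uint8)
        if k[0]=='b': m=((hsv[...,1]>45)&(hsv[...,0]<28)&(hsv[...,0]>=17)).astype(np.uint8)
        m=m.copy(); W=np.zeros_like(m); W[max(0,p[1]-40):p[1]+40,max(0,p[0]-40):p[0]+40]=1; m=cv2.morphologyEx(m*W,cv2.MORPH_OPEN,np.ones((3,3),np.uint8))
        _,L,st,_=cv2.connectedComponentsWithStats(m); l=L[p[1],p[0]]
        print(k,n,st[l]); 
        if st[l][4]>5000: continue
        ms.append((n,L==l,None))
        v,u=np.nonzero(L==l)
        if c0 is None: c0=onz(n,(u.mean(),v.mean()),.01)
    parts=[(.056,.12,0,.018)] if k[0]=='b' else [(.08,.08,0,.04),(.034,.034,.04,.064),(.026,.026,.064,.073)]
    x,f=fit(parts,ms,c0,[0,.5,1,-.5,-1,1.5] if k[0]=='b' else [0,.4,-.4]);print("  ",x.round(4),round(f,3))
    for m in ms:
        x1,f=fit(parts,[m],x,[x[2]]);print("   ",m[0],x1.round(4),round(f,3))
    out[k]=x
  return out
E
python3 - <<'E'
from col import *
seeds={"b1":((417,157),(240,294)),"b2":((449,180),(208,268)),"b3":((416,204),(245,236)),"d1":((205,292),(398,157)),"d2":((228,245),(400,186))}
colfit({"scene":"pics/scene0.png","side":"pics/side0.png"},seeds)
E
```

```text
b1 scene [398 135  38  35 604]
b1 side [215 275  48  40 969]
   [0.4501 0.3987 0.0317] 0.159
    scene [0.4504 0.3999 0.0455] 0.182
    side [0.4499 0.396  0.0122] 0.111
b2 scene [429 167  41  27 632]
b2 side [183 251  47  37 850]
   [ 0.5839  0.4025 -0.0207] 0.13
    scene [ 0.5838  0.4022 -0.0154] 0.129
    side [ 0.5839  0.4025 -0.0207] 0.129
b3 scene [394 191  45  28 748]
b3 side [224 222  44  31 704]
   [ 0.6032  0.2517 -0.0858] 0.129
    scene [ 0.6034  0.2526 -0.0793] 0.124
    side [ 0.6032  0.2517 -0.0858] 0.132
d1 scene [ 166  264   47   48 1344]
d1 side [ 381  141   35   54 1219]
   [ 0.5095 -0.3872  0.0437] 0.324
    scene [ 0.5099 -0.3867  0.0444] 0.087
    side [ 0.5068 -0.381   0.0258] 0.552
d2 scene [ 188  205   57   54 1650]
d2 side [ 381  146   35   49 1167]
   [ 0.4261 -0.2601 -0.1939] 0.437
    scene [ 0.4243 -0.2588 -0.2084] 0.408
    side [ 0.4289 -0.2632 -0.2301] 0.456
```

```bash
cat > go.py <<'E'
# usage: python3 go.py x y z yaw(rad of tool x axis)  -> tool-frame delta from current measured pose
import sys; from plant import *; import numpy as np
from scipy.spatial.transform import Rotation as Ro
x,y,z,a=map(float,sys.argv[1:5]); s=read_state(); R=s['eef_rot']; c,n=np.cos(a),np.sin(a)
T=np.array([[c,n,0],[n,-c,0],[0,0,-1.]])
d=R.T@(np.array([x,y,z])-s['tool_pos']); print("clock %.2f"%s['clock'],"pos",s['tool_pos'].round(4).tolist(),"open %.3f"%s['opening'],"q",s['qpos'].round(2).tolist())
print("dpos",d.round(4).tolist(),"drot",np.degrees(Ro.from_matrix(R.T@T).as_rotvec()).round(2).tolist(), "rows",round(np.linalg.norm(d)/.05,1))
E
python3 go.py 0.57 -0.015 0.30 0.108
```

```text
clock 1.05 pos [0.1597, -0.6559, 0.2226] open 0.999 q [1.3, 0.47, -0.05, 1.53, 0.02, 1.14, -0.08]
dpos [0.5502, -0.5256, -0.0774] drot [0.01, -0.0, 7.49] rows 15.3
```

```bash
python3 - <<'E'
from h import *
for n,p in (("scene",(364,235)),("side",(292,194))):print(onz(n,p,.03))
im=cv2.imread("pics/scene0.png");cv2.imwrite("pics/s_a.png",cv2.resize(im[120:360,150:480],None,fx=2.4,fy=2.4))
E
```

```text
[0.62118113 0.04786391 0.03      ]
[0.62182552 0.03971268 0.03      ]
```

View pics/s_a.png

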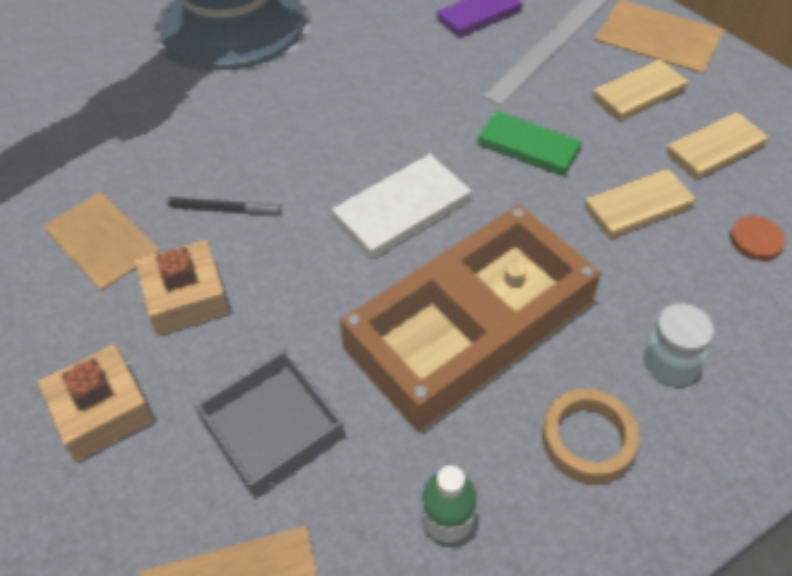

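```bash
python3 -m creep '{"jaw":[1,1,1,1,1],"delta_pos":[[0.55,-0.525,-0.077],[0.55,-0.525,-0.077],[0.55,-0.525,-0.077],[0.55,-0.525,-0.077],[0.55,-0.525,-0.077]],"delta_rot":[[0,0,7.5],[0,0,7.5],[0,0,7.5],[0,0,7.5],[0,0,7.5]]}' 20; python3 go.py 0.57 -0.015 0.30 0.108
```

```text
clock: 1.55
tool_pos: [0.2948, -0.4447, 0.2482]
eef_rot: [[0.994, 0.108, 0.0], [0.108, -0.994, -0.001], [0.0, 0.001, -1.0]]
wrist_force: [-0.0, 0.1, -0.5]
opening: 0.636
clock 1.55 pos [0.2948, -0.4447, 0.2482] open 0.636 q [1.01, 0.22, -0.12, 1.83, 0.03, 1.09, -0.59]
dpos [0.3199, -0.3975, -0.0519] drot [0.04, -0.02, -0.01] rows 10.3
```

```bash
python3 -m creep '{"jaw":[1,1,1,1,1],"delta_pos":[[0.32,-0.397,-0.052],[0.32,-0.397,-0.052],[0.32,-0.397,-0.052],[0.32,-0.397,-0.052],[0.32,-0.397,-0.052]],"delta_rot":[[0,0,0],[0,0,0],[0,0,0],[0,0,0],[0,0,0]]}'; python3 go.py 0.57 -0.015 0.30 0.108
```

```text
clock: 2.05
tool_pos: [0.429, -0.2353, 0.2738]
eef_rot: [[0.994, 0.107, 0.001], [0.107, -0.994, -0.001], [0.001, 0.001, -1.0]]
wrist_force: [0.1, -0.8, 0.2]
opening: 0.171
clock 2.05 pos [0.429, -0.2353, 0.2738] open 0.171 q [0.69, 0.13, -0.3, 1.88, 0.04, 1.13, -1.09]
dpos [0.1639, -0.2039, -0.0263] drot [0.06, -0.05, -0.02] rows 5.3
```

```bash
python3 -m creep '{"jaw":[1,1,1,1,1],"delta_pos":[[0.155,-0.194,-0.026],[0.155,-0.194,-0.026],[0.155,-0.194,-0.026],[0.155,-0.194,-0.026],[0.155,-0.194,-0.026]],"delta_rot":[[0,0,0],[0,0,0],[0,0,0],[0,0,0],[0,0,0]]}';python3 -m creep '{"jaw":[1,1],"delta_pos":[[0,0,0],[0,0,0]],"delta_rot":[[0,0,0],[0,0,0]]}'; python3 - <<'E'
from h import *
s=read_state();im=capture("wrist");cv2.imwrite("pics/w1.png",im);pickle.dump(s,open("w1.pkl","wb"));print(s['tool_pos'],s['qpos'])
E
```

```text
clock: 2.55
tool_pos: [0.5622, -0.0259, 0.2997]
eef_rot: [[0.994, 0.107, 0.001], [0.107, -0.994, -0.0], [0.001, 0.001, -1.0]]
wrist_force: [0.8, -0.4, -0.1]
opening: 0.005
clock: 2.75
tool_pos: [0.5616, -0.0263, 0.299]
eef_rot: [[0.994, 0.111, -0.0], [0.111, -0.994, -0.0], [-0.0, -0.0, -1.0]]
wrist_force: [-0.0, -0.2, -0.9]
opening: 0.006
[ 0.56164538 -0.02630165  0.29899099] [ 0.34414423  0.26002075 -0.45847787  1.68368434  0.12117778  1.22625879
 -1.60196181]
```

View pics/w1.png

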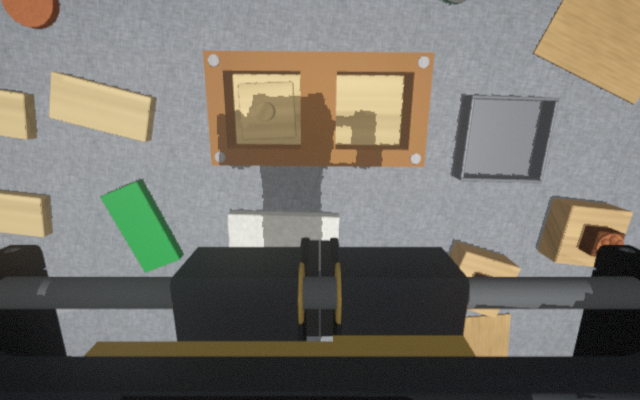

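```bash
python3 - <<'E'
import cv2
im=cv2.imread("pics/w1.png");cv2.imwrite("pics/w1z.png",cv2.resize(im[40:180,195:445],None,fx=3.2,fy=3.2,interpolation=cv2.INTER_CUBIC))
E
```

```text
(no output)
```

View pics/w1z.png

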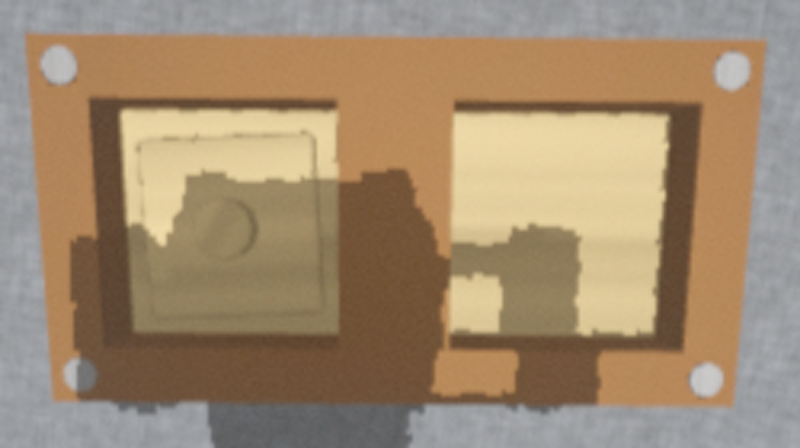

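```bash
python3 - <<'E'
from h import *
s=pickle.load(open("w1.pkl","rb"))
def g(pts,z):
    P=np.array([onz("wrist",(195+a/3.2,40+b/3.2),z,s)[:2] for a,b in pts]); c=P.mean(0)
    e=[np.linalg.norm(P[i]-P[(i+1)%4]).round(4) for i in range(len(P))] if len(P)==4 else ''
    d=P[0]-P[1] if len(P)==4 else 0
    print(c.round(4),e, np.arctan2(-d[0],d[1]).round(3) if len(P)==4 else '', P.round(3).tolist())
g([(26,35),(767,40),(734,407),(54,402)],.055)
g([(90,98),(338,101),(338,347),(107,346)],.055)
g([(455,101),(702,103),(683,350),(450,348)],.055)
g([(138,147),(314,133),(323,312),(152,317)],.027)
g([(228,229)],.049)
E
```

```text
[ 0.6293 -0.0177] [np.float64(0.2498), np.float64(0.125), np.float64(0.25), np.float64(0.1247)] 0.105 [[0.678, 0.113], [0.705, -0.135], [0.58, -0.148], [0.554, 0.1]]
[0.6232 0.0443] [np.float64(0.0848), np.float64(0.0837), np.float64(0.0837), np.float64(0.0843)] 0.1 [[0.661, 0.091], [0.669, 0.007], [0.586, -0.002], [0.577, 0.082]]
[ 0.6362 -0.0797] [np.float64(0.0845), np.float64(0.0842), np.float64(0.0845), np.float64(0.0841)] 0.104 [[0.674, -0.033], [0.682, -0.117], [0.599, -0.126], [0.59, -0.042]]
[0.6219 0.0435] [np.float64(0.0653), np.float64(0.0651), np.float64(0.0658), np.float64(0.0621)] 0.187 [[0.647, 0.08], [0.659, 0.016], [0.595, 0.007], [0.586, 0.072]]
[0.6225 0.0418]   [[0.623, 0.042]]
```

```bash
python3 go.py 0.6225 0.042 0.07 0.104
```

```text
clock 2.80 pos [0.5612, -0.0281, 0.2988] open 0.007 q [0.35, 0.26, -0.46, 1.68, 0.12, 1.23, -1.6]
dpos [0.0687, -0.0632, 0.2287] drot [0.04, 0.04, 0.22] rows 4.9
```

```bash
python3 -m creep '{"jaw":[1,1,1,1,1],"delta_pos":[[0.068,-0.063,0.04],[0.068,-0.063,0.12],[0.068,-0.063,0.20],[0.068,-0.063,0.228],[0.068,-0.063,0.228]],"delta_rot":[[0,0,0],[0,0,0],[0,0,0],[0,0,0],[0,0,0]]}';python3 -m creep '{"jaw":[1,1,1],"delta_pos":[[0,0,0],[0,0,0],[0,0,0.008]],"delta_rot":[[0,0,0],[0,0,0],[0,0,0]]}';  python3 go.py 0.6225 0.042 0.049 0.104
```

```text
clock: 3.3
tool_pos: [0.6207, 0.0382, 0.0842]
eef_rot: [[0.995, 0.104, 0.0], [0.104, -0.995, -0.002], [0.0, 0.002, -1.0]]
wrist_force: [0.7, -0.5, 0.3]
opening: 0.007
clock: 3.6
tool_pos: [0.6237, 0.04, 0.0817]
eef_rot: [[0.994, 0.106, 0.008], [0.106, -0.994, 0.0], [0.008, 0.001, -1.0]]
wrist_force: [0.8, 0.5, 1.8]
opening: 0.007
clock 3.60 pos [0.6237, 0.04, 0.0817] open 0.007 q [0.17, 0.57, -0.42, 1.77, 0.3, 0.85, -1.85]
dpos [-0.0012, -0.0022, 0.0327] drot [0.04, -0.43, 0.11] rows 0.7
```

```bash
python3 -m creep '{"jaw":[1,1],"delta_pos":[[0,0,0.02],[0,0,0.02]],"delta_rot":[[0,0,0],[0,0,0]]}';  python3 -m creep '{"jaw":[1],"delta_pos":[[0,0,0]],"delta_rot":[[0,0,0]]}';  python3 go.py 0.6225 0.042 0.049 0.104
```

```text
clock: 3.8
tool_pos: [0.6206, 0.0397, 0.0584]
eef_rot: [[0.994, 0.107, 0.0], [0.107, -0.994, -0.001], [0.0, 0.001, -1.0]]
wrist_force: [-0.8, -1.1, 0.3]
opening: 0.005
clock: 3.9
tool_pos: [0.6218, 0.0404, 0.0598]
eef_rot: [[0.994, 0.107, 0.003], [0.107, -0.994, -0.0], [0.003, 0.001, -1.0]]
wrist_force: [0.6, -0.4, 0.7]
opening: 0.007
clock 3.90 pos [0.6218, 0.0404, 0.0598] open 0.007 q [0.16, 0.6, -0.41, 1.79, 0.31, 0.82, -1.86]
dpos [0.0008, -0.0015, 0.0108] drot [0.03, -0.15, 0.18] rows 0.2
```

```bash
python3 -m creep '{"jaw":[1,1,1],"delta_pos":[[0,0,0.008],[0,0,0.014],[0,0,0.014]],"delta_rot":[[0,0,0],[0,0,0],[0,0,0]]}';  python3 -m creep '{"jaw":[1],"delta_pos":[[0,0,0]],"delta_rot":[[0,0,0]]}'
```

```text
clock: 4.2
tool_pos: [0.6224, 0.0409, 0.0449]
eef_rot: [[0.994, 0.108, 0.003], [0.108, -0.994, 0.0], [0.003, 0.0, -1.0]]
wrist_force: [0.8, -0.1, 6.8]
opening: 0.004
clock: 4.3
tool_pos: [0.6224, 0.0409, 0.0452]
eef_rot: [[0.994, 0.108, 0.003], [0.108, -0.994, -0.0], [0.003, 0.0, -1.0]]
wrist_force: [0.3, -0.3, 7.6]
opening: 0.005
```

```bash
python3 -m creep '{"jaw":[1,1,1],"delta_pos":[[0,0,0.001],[0,0,0.001],[0,0,0.001]],"delta_rot":[[0,0,0],[0,0,0],[0,0,0]]}';  python3 -m creep '{"jaw":[1,1],"delta_pos":[[0,0,-0.04],[0,0,-0.04]],"delta_rot":[[0,0,0],[0,0,0]]}'; python3 go.py 0.636 -0.080 0.10 0.104
```

```text
clock: 4.6
tool_pos: [0.6224, 0.0408, 0.0444]
eef_rot: [[0.994, 0.108, 0.003], [0.108, -0.994, -0.0], [0.003, 0.001, -1.0]]
wrist_force: [-0.1, -1.2, 7.3]
opening: 0.005
clock: 4.8
tool_pos: [0.6242, 0.0417, 0.0873]
eef_rot: [[0.994, 0.108, 0.008], [0.108, -0.994, 0.001], [0.009, -0.0, -1.0]]
wrist_force: [1.8, -0.2, 0.0]
opening: 0.002
clock 4.80 pos [0.6242, 0.0417, 0.0873] open 0.002 q [0.17, 0.56, -0.42, 1.77, 0.29, 0.86, -1.85]
dpos [-0.0012, 0.1223, -0.0128] drot [-0.01, -0.49, 0.22] rows 2.5
```

```bash
python3 -m creep '{"jaw":[1,1,1,1,1],"delta_pos":[[0,0.05,0],[0,0.10,0],[0,0.122,0],[0,0.122,0.03],[0,0.122,0.055]],"delta_rot":[[0,0,0],[0,0,0],[0,0,0],[0,0,0],[0,0,0]]}';  python3 -m creep '{"jaw":[1],"delta_pos":[[0,0,0]],"delta_rot":[[0,0,0]]}'; python3 go.py 0.636 -0.080 0.011 0.104
```

```text
clock: 5.3
tool_pos: [0.6341, -0.0824, 0.0271]
eef_rot: [[0.994, 0.105, 0.001], [0.105, -0.994, -0.001], [0.001, 0.001, -1.0]]
wrist_force: [0.0, 0.2, -0.3]
opening: 0.006
clock: 5.4
tool_pos: [0.6307, -0.0808, 0.0241]
eef_rot: [[0.994, 0.107, -0.008], [0.107, -0.994, 0.0], [-0.008, -0.001, -1.0]]
wrist_force: [-0.8, 0.4, 0.4]
opening: 0.005
clock 5.40 pos [0.6307, -0.0808, 0.0241] open 0.005 q [0.33, 0.66, -0.38, 1.77, 0.33, 0.78, -1.67]
dpos [0.0054, -0.0002, 0.0131] drot [-0.07, 0.44, 0.2] rows 0.3
```

```bash
python3 -m creep '{"jaw":[1,1,1,1],"delta_pos":[[0,0,0.008],[0,0,0.015],[0,0,0.015],[0,0,0.015]],"delta_rot":[[0,0,0],[0,0,0],[0,0,0],[0,0,0]]}'
```

```text
clock: 5.8
tool_pos: [0.6351, -0.08, 0.0143]
eef_rot: [[0.994, 0.108, 0.002], [0.108, -0.994, -0.0], [0.002, 0.0, -1.0]]
wrist_force: [-0.2, 1.0, 3.8]
opening: 0.001
```

```bash
python3 -m creep '{"jaw":[1,1,1,1],"delta_pos":[[0,0,0.004],[0,0,0.004],[0,0,0.004],[0,0,0.004]],"delta_rot":[[0,0,0],[0,0,0],[0,0,0],[0,0,0]]}'
```

```text
clock: 6.2
tool_pos: [0.6351, -0.0801, 0.0108]
eef_rot: [[0.994, 0.108, 0.003], [0.108, -0.994, -0.0], [0.003, 0.0, -1.0]]
wrist_force: [-1.6, 0.1, 7.5]
opening: 0.005
```

```bash
python3 -m creep '{"jaw":[1,1,1,1,1],"delta_pos":[[0,0,0],[0,0,-0.05],[0,0,-0.09],[0,-0.05,-0.09],[0,-0.10,-0.09]],"delta_rot":[[0,0,0],[0,0,0],[0,0,0],[0,0,0],[0,0,0]]}'; python3 go.py 0.6225 0.042 0.09 0.104
```

```text
clock: 6.7
tool_pos: [0.6244, 0.0177, 0.101]
eef_rot: [[0.995, 0.102, 0.004], [0.102, -0.995, -0.001], [0.004, 0.001, -1.0]]
wrist_force: [0.3, 0.4, -0.4]
opening: 0.002
clock 6.70 pos [0.6244, 0.0177, 0.101] open 0.002 q [0.21, 0.55, -0.43, 1.76, 0.28, 0.89, -1.81]
dpos [0.0005, -0.0244, 0.0109] drot [0.08, -0.24, -0.08] rows 0.5
```

```bash
python3 -m creep '{"jaw":[0.2,0.2,0.2],"delta_pos":[[0,-0.023,0.011],[0,-0.023,0.011],[0,-0.023,0.011]],"delta_rot":[[0,0,0],[0,0,0],[0,0,0]]}'; python3 -m creep '{"jaw":[0.2,0.2],"delta_pos":[[0,0,0],[0,0,0]],"delta_rot":[[0,0,0],[0,0,0]]}';python3 go.py 0.6225 0.042 0.030 0.104
```

```text
clock: 7.0
tool_pos: [0.6205, 0.0417, 0.0879]
eef_rot: [[0.994, 0.109, -0.0], [0.109, -0.994, -0.001], [-0.0, 0.001, -1.0]]
wrist_force: [0.2, -1.2, -0.6]
opening: 0.195
clock: 7.2
tool_pos: [0.6212, 0.0396, 0.088]
eef_rot: [[0.995, 0.105, 0.001], [0.105, -0.995, -0.001], [0.0, 0.001, -1.0]]
wrist_force: [-0.2, -0.1, -0.4]
opening: 0.351
clock 7.20 pos [0.6212, 0.0396, 0.088] open 0.351 q [0.17, 0.56, -0.42, 1.77, 0.29, 0.87, -1.85]
dpos [0.0015, -0.0023, 0.058] drot [0.06, -0.02, 0.05] rows 1.2
```

```bash
python3 -m creep '{"jaw":[0.2,0.2,0.2,0.2],"delta_pos":[[0.001,-0.002,0.03],[0.001,-0.002,0.045],[0.001,-0.002,0.057],[0.001,-0.002,0.057]],"delta_rot":[[0,0,0],[0,0,0],[0,0,0],[0,0,0]]}'; python3 -m creep '{"jaw":[1,1,1,1,1],"delta_pos":[[0,0,0],[0,0,0],[0,0,0],[0,0,0],[0,0,0]],"delta_rot":[[0,0,0],[0,0,0],[0,0,0],[0,0,0],[0,0,0]]}' 30;python3 go.py 0.6225 0.042 0.13 0.104
```

```text
clock: 7.6
tool_pos: [0.6202, 0.043, 0.029]
eef_rot: [[0.994, 0.107, -0.004], [0.107, -0.994, -0.001], [-0.004, 0.0, -1.0]]
wrist_force: [-0.5, 0.1, -0.3]
opening: 0.4
clock: 8.1
tool_pos: [0.6223, 0.044, 0.0318]
eef_rot: [[0.994, 0.108, 0.002], [0.108, -0.994, 0.0], [0.002, 0.0, -1.0]]
wrist_force: [-0.1, -0.5, 3.5]
opening: 0.246
clock 8.10 pos [0.6223, 0.044, 0.0318] open 0.246 q [0.15, 0.63, -0.4, 1.8, 0.33, 0.77, -1.88]
dpos [0.0002, 0.002, -0.0982] drot [0.01, -0.11, 0.22] rows 2.0
```

```bash
python3 -m creep '{"jaw":[1,1,1,1,1],"delta_pos":[[0,0,-0.03],[0,0,-0.08],[0,0,-0.09],[0,0.05,-0.09],[0,0.10,-0.09]],"delta_rot":[[0,0,0],[0,0,0],[0,0,0],[0,0,0],[0,0,0]]}';python3 go.py 0.619 -0.250 0.12 0.104
```

```text
clock: 8.6
tool_pos: [0.6325, -0.0545, 0.1217]
eef_rot: [[0.994, 0.113, 0.001], [0.113, -0.994, 0.0], [0.001, -0.0, -1.0]]
wrist_force: [0.1, -1.3, -0.6]
opening: 0.242
clock 8.60 pos [0.6325, -0.0545, 0.1217] open 0.242 q [0.33, 0.54, -0.43, 1.72, 0.27, 0.94, -1.66]
dpos [-0.0355, 0.1928, 0.0016] drot [-0.01, -0.08, 0.51] rows 3.9
```

```bash
python3 -m creep '{"jaw":[1,1,1,1,1],"delta_pos":[[-0.035,0.193,0],[-0.035,0.193,0],[-0.035,0.193,0],[-0.035,0.193,0],[-0.035,0.193,0.03]],"delta_rot":[[0,0,0],[0,0,0],[0,0,0],[0,0,0],[0,0,0]]}';python3 -m creep '{"jaw":[1],"delta_pos":[[0,0,0]],"delta_rot":[[0,0,0]]}';python3 go.py 0.619 -0.250 0.024 0.104
```

```text
clock: 9.1
tool_pos: [0.6187, -0.2634, 0.0936]
eef_rot: [[0.996, 0.094, 0.006], [0.094, -0.995, -0.009], [0.005, 0.01, -1.0]]
wrist_force: [-0.2, -1.2, -1.4]
opening: 0.243
clock: 9.2
tool_pos: [0.6142, -0.2528, 0.0865]
eef_rot: [[0.995, 0.104, -0.008], [0.104, -0.995, 0.002], [-0.008, -0.003, -1.0]]
wrist_force: [-0.5, 1.3, -2.5]
opening: 0.243
clock 9.20 pos [0.6142, -0.2528, 0.0865] open 0.243 q [0.59, 0.62, -0.38, 1.66, 0.28, 0.92, -1.36]
dpos [0.0055, -0.0021, 0.0625] drot [-0.17, 0.46, 0.01] rows 1.3
```

```bash
python3 -m creep '{"jaw":[1,1,1,1,0.2],"delta_pos":[[0.002,0,0.03],[0.002,0,0.055],[0.002,0,0.064],[0.002,0,0.064],[0.002,0,0.064]],"delta_rot":[[0,0,0],[0,0,0],[0,0,0],[0,0,0],[0,0,0]]}';python3 -m creep '{"jaw":[0.2,0.2,0.2],"delta_pos":[[0,0,0],[0,0,0],[0,0,-0.05]],"delta_rot":[[0,0,0],[0,0,0],[0,0,0]]}';python3 go.py 0.50 -0.35 0.25 0.04
```

```text
clock: 9.7
tool_pos: [0.6214, -0.2503, 0.0282]
eef_rot: [[0.994, 0.109, 0.002], [0.109, -0.994, -0.0], [0.002, 0.0, -1.0]]
wrist_force: [1.3, 0.4, 0.5]
opening: 0.278
clock: 10.0
tool_pos: [0.6154, -0.2499, 0.0715]
eef_rot: [[0.994, 0.108, -0.012], [0.108, -0.994, 0.004], [-0.012, -0.005, -1.0]]
wrist_force: [-0.3, -0.6, -1.0]
opening: 0.394
clock 10.00 pos [0.6154, -0.2499, 0.0715] open 0.394 q [0.58, 0.64, -0.38, 1.67, 0.28, 0.91, -1.37]
dpos [-0.1277, 0.0861, -0.1775] drot [-0.29, 0.7, 3.9] rows 4.7
```

```bash
python3 go.py 0.36 -0.33 0.28 0.04; python3 -m creep '{"jaw":[-1,-1,-1,-1,-1],"delta_pos":[[0,0,-0.05],[-0.24,0.06,-0.21],[-0.24,0.06,-0.21],[-0.24,0.06,-0.21],[-0.24,0.06,-0.21]],"delta_rot":[[0,0,0],[0,0,0],[0,0,0],[0,0,4],[0,0,4]]}';python3 go.py 0.36 -0.33 0.28 0.04
```

```text
clock 10.00 pos [0.6154, -0.2499, 0.0715] open 0.394 q [0.58, 0.64, -0.38, 1.67, 0.28, 0.91, -1.37]
dpos [-0.265, 0.0509, -0.2056] drot [-0.29, 0.7, 3.9] rows 6.8
clock: 10.5
tool_pos: [0.4612, -0.3095, 0.2375]
eef_rot: [[0.999, 0.037, 0.001], [0.037, -0.999, -0.001], [0.001, 0.001, -1.0]]
wrist_force: [0.5, -1.3, -0.9]
opening: 0.767
clock 10.50 pos [0.4612, -0.3095, 0.2375] open 0.767 q [0.85, 0.29, -0.42, 1.79, 0.13, 1.09, -1.14]
dpos [-0.1018, 0.0168, -0.0426] drot [0.08, -0.06, -0.17] rows 2.2
```

```bash
python3 -m creep '{"jaw":[-1,-1,-1,-1],"delta_pos":[[-0.1,0.017,-0.042],[-0.1,0.017,-0.042],[-0.1,0.017,-0.042],[-0.1,0.017,-0.042]],"delta_rot":[[0,0,0],[0,0,0],[0,0,0],[0,0,0]]}'; python3 -m creep '{"jaw":[-1],"delta_pos":[[0,0,0]],"delta_rot":[[0,0,0]]}'; cat > look.py <<'E'
import sys; from h import *
k=sys.argv[1]; s=read_state();im=capture("wrist");cv2.imwrite(f"pics/{k}.png",im);pickle.dump(s,open(f"{k}.pkl","wb"));print(s['tool_pos'],s['clock'])
E
python3 look.py w2
```

```text
clock: 10.9
tool_pos: [0.3624, -0.3308, 0.2793]
eef_rot: [[0.999, 0.035, 0.002], [0.035, -0.999, -0.003], [0.002, 0.003, -1.0]]
wrist_force: [0.9, 0.1, 0.4]
opening: 0.995
clock: 11.0
tool_pos: [0.3645, -0.3291, 0.2777]
eef_rot: [[0.999, 0.039, 0.001], [0.039, -0.999, -0.0], [0.001, 0.0, -1.0]]
wrist_force: [0.6, -0.2, -0.0]
opening: 0.998
[ 0.36447885 -0.32910036  0.27769618] 11.0
```

View pics/w2.png

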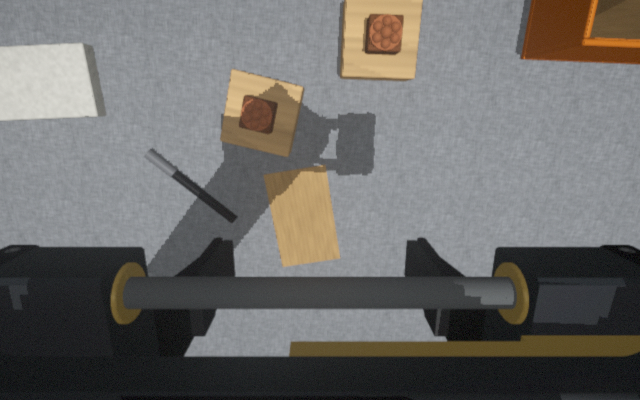

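```bash
python3 - <<'E'
import cv2
im=cv2.imread("pics/w2.png");cv2.imwrite("pics/w2z.png",cv2.resize(im[0:170,210:430],None,fx=3.5,fy=3.5,interpolation=cv2.INTER_CUBIC))
E
```

```text
(no output)
```

View pics/w2z.png

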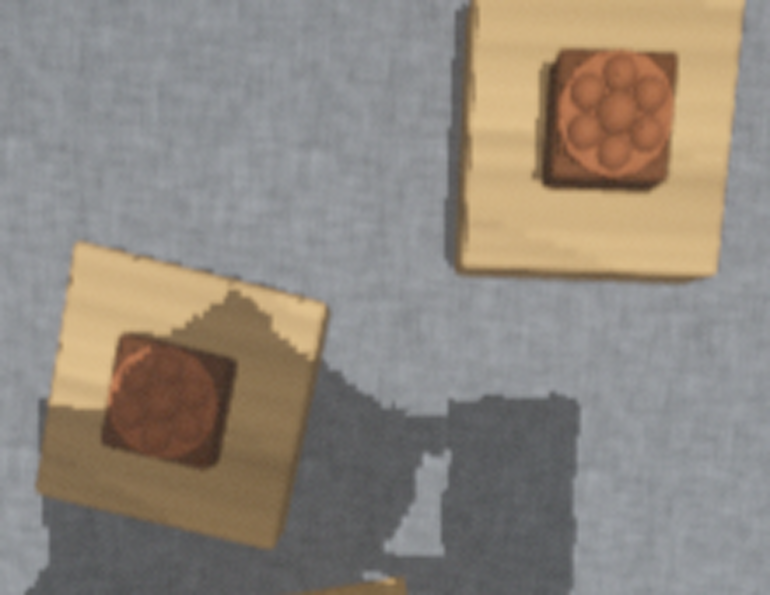

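```bash
cat > quad.py <<'E'
from h import *
def quad(k,pts,z,off,f):
    s=pickle.load(open(k+".pkl","rb"))
    P=np.array([onz("wrist",(off[0]+a/f,off[1]+b/f),z,s)[:2] for a,b in pts]); c=P.mean(0)
    n=len(P); e=[float(np.linalg.norm(P[i]-P[(i+1)%n]).round(4)) for i in range(n)]
    d=P[0]-P[1]; d2=P[-1]-P[2] if n==4 else d; y=[float(np.arctan2(-q[0],q[1]).round(3)) for q in (d,d2)]
    print(c.round(4),e,"yaw",y); return c
E
python3 - <<'E'
from quad import *
o=((210,0),3.5)
quad("w2",[(76,243),(329,304),(273,549),(38,492)],.04,*o)
quad("w2",[(122,333),(237,358),(214,467),(104,446)],.064,*o)
quad("w2",[(557,49),(678,51),(667,182),(550,180)],.064,*o)
quad("w2",[(465,270),(716,275)],.04,*o)
E
```

```text
[ 0.4274 -0.2616] [0.0796, 0.0788, 0.078, 0.0777] yaw [-0.186, -0.2]
[ 0.4277 -0.2625] [0.0344, 0.0327, 0.0335, 0.0334] yaw [-0.167, -0.147]
[ 0.5107 -0.3879] [0.0337, 0.0337, 0.0334, 0.0337] yaw [0.025, 0.024]
[ 0.4709 -0.389 ] [0.0778, 0.0778] yaw [0.021, 0.021]
```

```bash
python3 go.py 0.511 -0.388 0.10 0.022; python3 -m creep '{"jaw":[-0.4,-0.4,-0.4,-0.4,-0.4],"delta_pos":[[0.149,0.053,0.10],[0.149,0.053,0.10],[0.149,0.053,0.10],[0.149,0.053,0.14],[0.149,0.053,0.178]],"delta_rot":[[0,0,1],[0,0,1],[0,0,1],[0,0,1],[0,0,1]]}';python3 -m creep '{"jaw":[-0.4,-0.4,-0.4],"delta_pos":[[0,0,0],[0,0,0],[0,0,0]],"delta_rot":[[0,0,0],[0,0,0],[0,0,0]]}';python3 go.py 0.511 -0.388 0.044 0.022
```

```text
clock 11.05 pos [0.3648, -0.3288, 0.2772] open 1.003 q [1.0, 0.14, -0.39, 1.87, 0.06, 1.14, -0.94]
dpos [0.1436, 0.0652, 0.1773] drot [-0.03, -0.04, 1.06] rows 4.7
clock: 11.55
tool_pos: [0.5192, -0.3754, 0.1015]
eef_rot: [[1.0, 0.025, 0.004], [0.025, -1.0, 0.001], [0.004, -0.001, -1.0]]
wrist_force: [-0.5, -0.1, -1.1]
opening: 0.717
clock: 11.85
tool_pos: [0.5154, -0.3771, 0.106]
eef_rot: [[1.0, 0.021, 0.003], [0.021, -1.0, -0.002], [0.003, 0.002, -1.0]]
wrist_force: [-0.3, 0.1, -0.8]
opening: 0.7
clock 11.85 pos [0.5154, -0.3771, 0.106] open 0.700 q [0.83, 0.55, -0.36, 1.72, 0.24, 0.91, -1.18]
dpos [-0.0048, 0.0107, 0.062] drot [0.11, -0.19, -0.04] rows 1.3
```

```bash
python3 -m creep '{"jaw":[-0.4,-0.4,-0.4,-0.4,-0.4],"delta_pos":[[-0.0045,0.0107,0.01],[-0.0045,0.0107,0.03],[-0.0045,0.0107,0.05],[-0.0045,0.0107,0.06],[-0.0045,0.0107,0.06]],"delta_rot":[[0,0,0],[0,0,0],[0,0,0],[0,0,0],[0,0,0]]}';python3 -m creep '{"jaw":[-0.4],"delta_pos":[[0,0,0]],"delta_rot":[[0,0,0]]}';python3 go.py 0.511 -0.388 0.044 0.022
```

```text
clock: 12.35
tool_pos: [0.5084, -0.3882, 0.0432]
eef_rot: [[1.0, 0.02, -0.001], [0.02, -1.0, 0.0], [-0.001, -0.0, -1.0]]
wrist_force: [-0.3, 0.1, 0.1]
opening: 0.701
clock: 12.45
tool_pos: [0.5099, -0.3884, 0.0448]
eef_rot: [[1.0, 0.02, 0.002], [0.02, -1.0, -0.001], [0.002, 0.001, -1.0]]
wrist_force: [0.0, 0.2, 0.2]
opening: 0.702
clock 12.45 pos [0.5099, -0.3884, 0.0448] open 0.702 q [0.82, 0.63, -0.34, 1.75, 0.27, 0.8, -1.19]
dpos [0.0011, -0.0004, 0.0008] drot [0.07, -0.09, -0.1] rows 0.0
```

Grip firmly (slackening may happen), then lift.

```bash
python3 -m creep '{"jaw":[1,1,1,1,1],"delta_pos":[[0.001,0,0],[0.001,0,0],[0.001,0,0],[0.001,0,0],[0.001,0,0]],"delta_rot":[[0,0,0],[0,0,0],[0,0,0],[0,0,0],[0,0,0]]}' 50;python3 -m creep '{"jaw":[1,1,1,1,1],"delta_pos":[[0,0,-0.03],[0,0,-0.07],[0,0,-0.10],[0,0,-0.10],[0,0,-0.1]],"delta_rot":[[0,0,0],[0,0,0],[0,0,0],[0,0,0],[0,0,0]]}';python3 go.py 0.636 -0.08 0.145 0.104
```

```text
clock: 12.95
tool_pos: [0.5106, -0.3879, 0.0439]
eef_rot: [[1.0, 0.021, 0.0], [0.021, -1.0, -0.001], [0.0, 0.001, -1.0]]
wrist_force: [-0.9, -0.1, 1.5]
opening: 0.387
clock: 13.45
tool_pos: [0.51, -0.3875, 0.1435]
eef_rot: [[1.0, 0.021, -0.0], [0.021, -1.0, -0.0], [-0.0, 0.0, -1.0]]
wrist_force: [0.4, 0.2, -2.5]
opening: 0.386
clock 13.45 pos [0.51, -0.3875, 0.1435] open 0.386 q [0.85, 0.52, -0.37, 1.68, 0.22, 0.98, -1.15]
dpos [0.1323, -0.3049, -0.0016] drot [0.01, 0.02, -4.78] rows 6.6
```

```bash
python3 -m creep '{"jaw":[1,1,1,1,1],"delta_pos":[[0.016,-0.037,0],[0.033,-0.076,0],[0.05,-0.114,0],[0.067,-0.152,0],[0.083,-0.19,0]],"delta_rot":[[0,0,-1],[0,0,-2],[0,0,-3],[0,0,-4],[0,0,-4.7]]}';python3 go.py 0.636 -0.08 0.145 0.104
```

```text
clock: 13.95
tool_pos: [0.5883, -0.1942, 0.1411]
eef_rot: [[0.995, 0.103, -0.004], [0.103, -0.995, 0.001], [-0.004, -0.002, -1.0]]
wrist_force: [1.6, -0.7, -2.3]
opening: 0.389
clock 13.95 pos [0.5883, -0.1942, 0.1411] open 0.389 q [0.56, 0.5, -0.43, 1.73, 0.24, 0.97, -1.43]
dpos [0.0592, -0.1086, -0.004] drot [-0.1, 0.24, -0.04] rows 2.5
```

```bash
python3 -m creep '{"jaw":[1,1,1,1,1],"delta_pos":[[0.02,-0.037,0],[0.04,-0.074,0],[0.058,-0.107,0],[0.058,-0.107,0],[0.058,-0.107,0]],"delta_rot":[[0,0,0],[0,0,0],[0,0,0],[0,0,0],[0,0,0]]}';python3 -m creep '{"jaw":[1,1],"delta_pos":[[0,0,0],[0,0,0]],"delta_rot":[[0,0,0],[0,0,0]]}';python3 go.py 0.636 -0.08 0.145 0.104; python3 look.py w3
```

```text
clock: 14.45
tool_pos: [0.635, -0.0822, 0.1413]
eef_rot: [[0.994, 0.106, -0.004], [0.106, -0.994, 0.0], [-0.004, -0.001, -1.0]]
wrist_force: [-0.0, -1.1, -2.3]
opening: 0.384
clock: 14.65
tool_pos: [0.6353, -0.0857, 0.1426]
eef_rot: [[0.995, 0.1, -0.002], [0.1, -0.995, -0.001], [-0.002, 0.001, -1.0]]
wrist_force: [-0.3, 0.1, -1.3]
opening: 0.385
clock 14.65 pos [0.6353, -0.0857, 0.1426] open 0.385 q [0.38, 0.53, -0.44, 1.68, 0.26, 0.99, -1.62]
dpos [0.0013, -0.0056, -0.0024] drot [0.04, 0.12, -0.24] rows 0.1
[ 0.63526021 -0.0857258   0.14262051] 14.65
```

View pics/w3.png

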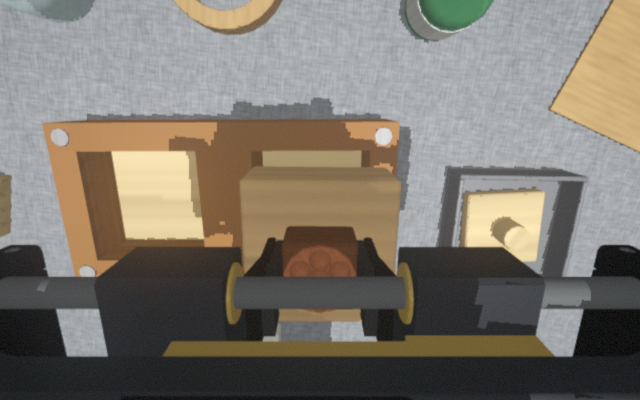

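```bash
python3 - <<'E'
import cv2
im=cv2.imread("pics/w3.png");cv2.imwrite("pics/w3z.png",cv2.resize(im[110:260,210:420],None,fx=3.7,fy=3.7,interpolation=cv2.INTER_CUBIC))
E
```

```text
(no output)
```

View pics/w3z.png

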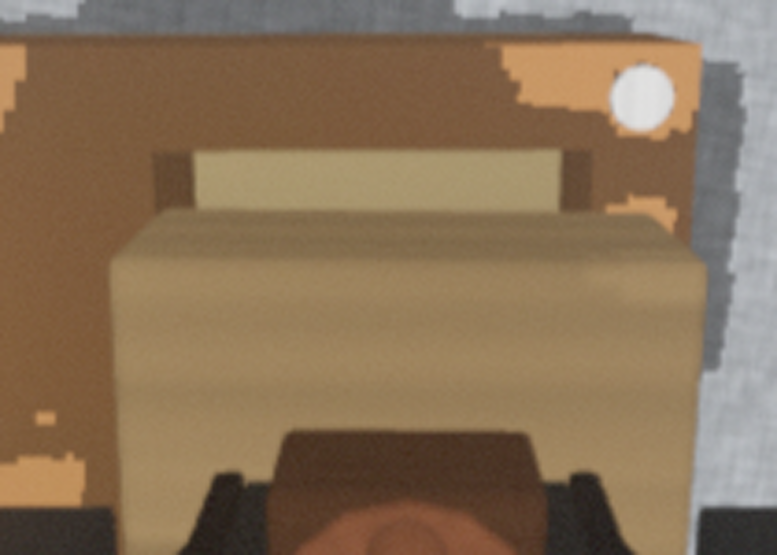

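```bash
python3 - <<'E'
from quad import *
s=pickle.load(open("w3.pkl","rb"));R=s['eef_rot'];t=s['tool_pos']
def p(a,b,z):
    return onz("wrist",(210+a/3.7,110+b/3.7),z,s)
for nm,pts,z in (("top",[(112,258),(706,262)],t[2]-.004),("bot",[(165,210),(650,213)],t[2]-.044),("mouth",[(153,150),(592,150)],.055)):
    P=np.array([p(a,b,z) for a,b in pts]); print(nm,P.round(4).tolist(),"tool",((P-t)@R).round(4).tolist(),"mid",P.mean(0).round(4)[:2],"len",np.linalg.norm(P[0]-P[1]).round(4))
E
```

```text
top [[0.6719, -0.0432, 0.1386], [0.6791, -0.1209, 0.1386]] tool [[0.0407, -0.0387, 0.0039], [0.0402, 0.0394, 0.0039]] mid [ 0.6755 -0.0821] len 0.0781
bot [[0.6712, -0.0431, 0.0986], [0.6785, -0.121, 0.0986]] tool [[0.0401, -0.0389, 0.0439], [0.0396, 0.0394, 0.0439]] mid [ 0.6749 -0.082 ] len 0.0783
mouth [[0.6742, -0.0328, 0.055], [0.6827, -0.1172, 0.055]] tool [[0.0442, -0.0488, 0.0875], [0.0443, 0.036, 0.0876]] mid [ 0.6785 -0.075 ] len 0.0848
```

```bash
python3 -m creep '{"jaw":[1,1,1,1,1],"delta_pos":[[0.0015,-0.006,0.01],[0.0015,-0.006,0.022],[0.0015,-0.006,0.034],[0.0015,-0.006,0.034],[0.0015,-0.006,0.034]],"delta_rot":[[0,0,-0.2],[0,0,-0.2],[0,0,-0.2],[0,0,-0.2],[0,0,-0.2]]}';python3 -m creep '{"jaw":[1,1],"delta_pos":[[0,0,0],[0,0,0]],"delta_rot":[[0,0,0],[0,0,0]]}';python3 go.py 0.636 -0.08 0.059 0.104; python3 look.py w4; python3 - <<'E'
import cv2
im=cv2.imread("pics/w4.png");cv2.imwrite("pics/w4z.png",cv2.resize(im[110:260,210:420],None,fx=3.7,fy=3.7,interpolation=cv2.INTER_CUBIC))
E
```

```text
clock: 15.2
tool_pos: [0.6367, -0.0776, 0.1088]
eef_rot: [[0.994, 0.106, -0.001], [0.106, -0.994, 0.0], [-0.001, -0.0, -1.0]]
wrist_force: [0.3, -0.9, -2.3]
opening: 0.389
clock: 15.4
tool_pos: [0.6376, -0.0775, 0.1102]
eef_rot: [[0.994, 0.106, 0.001], [0.106, -0.994, -0.0], [0.001, 0.0, -1.0]]
wrist_force: [-0.5, 0.7, -2.2]
opening: 0.386
clock 15.40 pos [0.6376, -0.0775, 0.1102] open 0.386 q [0.36, 0.56, -0.43, 1.71, 0.28, 0.93, -1.65]
dpos [-0.0019, 0.0023, 0.0512] drot [0.01, -0.07, 0.12] rows 1.0
[ 0.6375709  -0.07748791  0.11018896] 15.4
```

View pics/w4z.png

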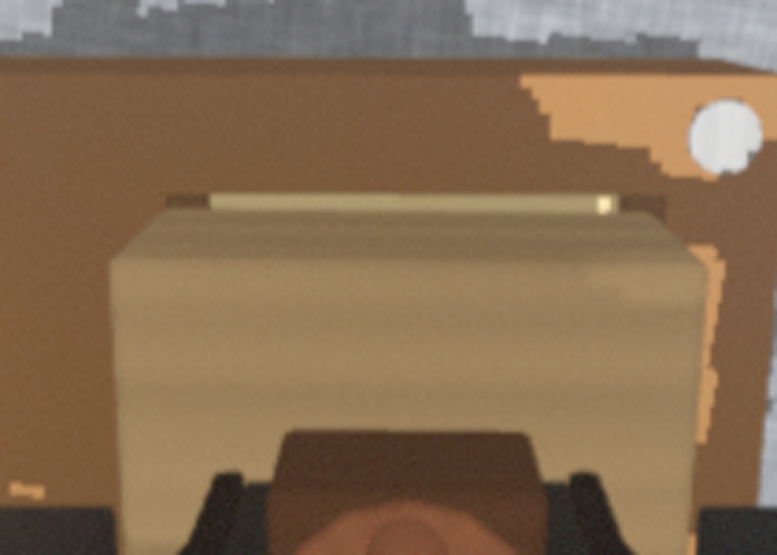

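```bash
cat > rel.py <<'E'
from quad import *
import sys
def rel(k,pts,off,f,z=.055):
    s=pickle.load(open(k+".pkl","rb"));R=s['eef_rot'];t=s['tool_pos']
    P=np.array([onz("wrist",(off[0]+a/f,off[1]+b/f),z,s) for a,b in pts]);T=(P-t)@R
    print("mouth far edge tool",T.round(4)[:,:2].tolist(),"len",np.linalg.norm(P[0]-P[1]).round(4),"-> pocket centre in tool x,y",(T.mean(0)[:2]-[.0425,0]).round(4),"world",P.mean(0).round(4))
E
python3 -c "
from rel import *
rel('w4',[(165,194),(666,195)],(210,110),3.7)"
```

```text
mouth far edge tool [[0.0409, -0.0409], [0.0407, 0.0441]] len 0.085 -> pocket centre in tool x,y [-0.0017  0.0016] world [ 0.6784 -0.0748  0.055 ]
```

```bash
python3 -m creep '{"jaw":[1,1,1,1,1],"delta_pos":[[-0.002,0.0015,0.003],[-0.002,0.0015,0.008],[-0.002,0.0015,0.014],[-0.002,0.0015,0.02],[-0.002,0.0015,0.02]],"delta_rot":[[0,0,0.1],[0,0,0.1],[0,0,0.1],[0,0,0.1],[0,0,0.1]]}';python3 go.py 0.636 -0.08 0.059 0.104
```

```text
clock: 15.95
tool_pos: [0.6343, -0.0792, 0.0882]
eef_rot: [[0.995, 0.104, -0.002], [0.104, -0.995, 0.0], [-0.002, -0.0, -1.0]]
wrist_force: [0.3, -0.4, -2.2]
opening: 0.388
clock 15.95 pos [0.6343, -0.0792, 0.0882] open 0.388 q [0.36, 0.59, -0.42, 1.73, 0.29, 0.89, -1.65]
dpos [0.0016, 0.001, 0.0292] drot [-0.02, 0.14, 0.03] rows 0.6
```

```bash
python3 -m creep '{"jaw":[1,1,1,1,1],"delta_pos":[[0,0,0.006],[0,0,0.013],[0,0,0.02],[0,0,0.027],[0,0,0.029]],"delta_rot":[[0,0,0],[0,0,0],[0,0,0],[0,0,0],[0,0,0]]}';python3 go.py 0.636 -0.08 0.059 0.104
```

```text
clock: 16.45
tool_pos: [0.6345, -0.0792, 0.0593]
eef_rot: [[0.995, 0.104, -0.002], [0.104, -0.995, 0.0], [-0.002, -0.0, -1.0]]
wrist_force: [-0.9, 0.4, -2.4]
opening: 0.387
clock 16.45 pos [0.6345, -0.0792, 0.0593] open 0.387 q [0.35, 0.62, -0.41, 1.74, 0.31, 0.84, -1.67]
dpos [0.0014, 0.0009, 0.0003] drot [-0.02, 0.11, 0.03] rows 0.0
```

Almost home, still hanging. Lower until contact, release.

```bash
python3 -m creep '{"jaw":[1,1],"delta_pos":[[0,0,0.002],[0,0,0.002]],"delta_rot":[[0,0,0],[0,0,0]]}';python3 -m creep '{"jaw":[-0.3,-0.3,-0.3,-0.3],"delta_pos":[[0,0,0],[0,0,0],[0,0,0],[0,0,0]],"delta_rot":[[0,0,0],[0,0,0],[0,0,0],[0,0,0]]}';python3 -m creep '{"jaw":[-0.3,-0.3,-0.3],"delta_pos":[[0,0,-0.03],[0,0,-0.08],[0,0,-0.08]],"delta_rot":[[0,0,0],[0,0,0],[0,0,0]]}'
```

```text
clock: 16.65
tool_pos: [0.6351, -0.0792, 0.0589]
eef_rot: [[0.995, 0.104, -0.001], [0.104, -0.995, -0.0], [-0.001, 0.0, -1.0]]
wrist_force: [-1.8, 0.4, 1.0]
opening: 0.386
clock: 17.05
tool_pos: [0.6356, -0.0792, 0.0589]
eef_rot: [[0.995, 0.104, 0.001], [0.104, -0.995, -0.0], [0.001, 0.0, -1.0]]
wrist_force: [-0.1, 0.6, 0.6]
opening: 0.619
clock: 17.35
tool_pos: [0.6402, -0.0787, 0.1458]
eef_rot: [[0.994, 0.104, 0.014], [0.104, -0.995, -0.001], [0.013, 0.002, -1.0]]
wrist_force: [-0.4, -0.2, 0.8]
opening: 0.648
```

```bash
python3 go.py 0.37 -0.30 0.26 -0.1
```

```text
clock 17.35 pos [0.6402, -0.0787, 0.1458] open 0.648 q [0.37, 0.52, -0.44, 1.68, 0.26, 0.98, -1.63]
dpos [-0.2902, 0.1922, -0.1177] drot [0.05, -0.78, 11.71] rows 7.3
```

```bash
python3 -m creep '{"jaw":[-0.4,-0.4,-0.4,-0.4,-0.4],"delta_pos":[[0,0,-0.05],[-0.04,0.03,-0.08],[-0.08,0.055,-0.118],[-0.12,0.08,-0.118],[-0.16,0.11,-0.118]],"delta_rot":[[0,0,0],[0,0,0],[0,0,4],[0,0,8],[0,0,11.7]]}';python3 go.py 0.37 -0.30 0.26 -0.1
```

```text
clock: 17.85
tool_pos: [0.4969, -0.1973, 0.2581]
eef_rot: [[0.995, -0.101, 0.004], [-0.101, -0.995, -0.002], [0.004, 0.001, -1.0]]
wrist_force: [1.3, -0.7, -0.4]
opening: 0.699
clock 17.85 pos [0.4969, -0.1973, 0.2581] open 0.699 q [0.65, 0.23, -0.41, 1.81, 0.1, 1.12, -1.47]
dpos [-0.1159, 0.115, -0.0022] drot [0.07, -0.25, -0.06] rows 3.3
```

```bash
python3 -m creep '{"jaw":[-0.4,-0.4,-0.4,-0.4,-0.4],"delta_pos":[[-0.035,0.035,0],[-0.07,0.07,0],[-0.114,0.115,0],[-0.114,0.115,0],[-0.114,0.115,0]],"delta_rot":[[0,0,0],[0,0,0],[0,0,0],[0,0,0],[0,0,0]]}';python3 -m creep '{"jaw":[-0.4,-0.4],"delta_pos":[[0,0,0],[0,0,0]],"delta_rot":[[0,0,0],[0,0,0]]}';python3 look.py w5
```

```text
clock: 18.35
tool_pos: [0.3706, -0.3014, 0.2562]
eef_rot: [[0.995, -0.105, 0.0], [-0.105, -0.995, -0.001], [0.0, 0.001, -1.0]]
wrist_force: [0.5, 0.3, -0.4]
opening: 0.702
clock: 18.55
tool_pos: [0.3741, -0.2982, 0.2562]
eef_rot: [[0.995, -0.096, 0.001], [-0.096, -0.995, 0.0], [0.001, -0.0, -1.0]]
wrist_force: [-1.0, 0.8, -0.5]
opening: 0.701
[ 0.37410757 -0.29815683  0.25617867] 18.55
```

View pics/w5.png

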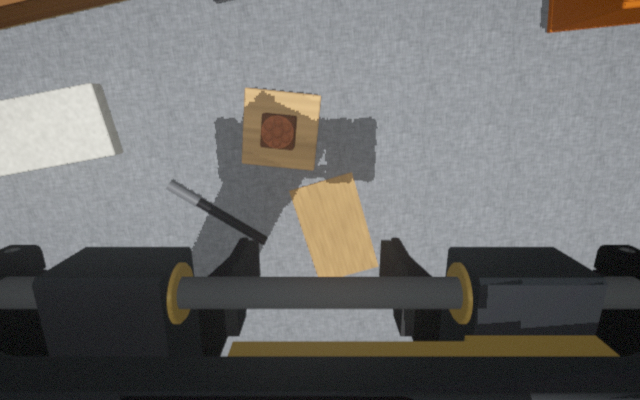

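```bash
python3 - <<'E'
from quad import *
quad("w5",[(246,87),(321,96),(315.5,170),(242,164)],.04,(0,0),1)
quad("w5",[(261.5,112.5),(297,115),(294,150),(260.5,147.5)],.064,(0,0),1)
E
python3 go.py 0.428 -0.262 0.10 -0.19
```

```text
[ 0.4273 -0.2618] [0.0779, 0.078, 0.0807, 0.0805] yaw [-0.209, -0.178]
[ 0.4279 -0.2615] [0.035, 0.0346, 0.0339, 0.0344] yaw [-0.163, -0.169]
clock 18.60 pos [0.374, -0.2982, 0.2561] open 0.701 q [0.88, 0.13, -0.32, 1.93, 0.05, 1.09, -1.13]
dpos [0.0502, -0.0412, 0.1562] drot [-0.03, -0.03, 5.39] rows 3.4
```

```bash
python3 -m creep '{"jaw":[-0.4,-0.4,-0.4,-0.4,-0.4],"delta_pos":[[0.03,-0.025,0.03],[0.05,-0.041,0.07],[0.05,-0.041,0.11],[0.05,-0.041,0.15],[0.05,-0.041,0.156]],"delta_rot":[[0,0,2],[0,0,5],[0,0,5],[0,0,5],[0,0,5]]}';python3 -m creep '{"jaw":[-0.4,-0.4],"delta_pos":[[0,0,0],[0,0,0]],"delta_rot":[[0,0,0],[0,0,0]]}';python3 go.py 0.4278 -0.2617 0.044 -0.185
```

```text
clock: 19.1
tool_pos: [0.4241, -0.2609, 0.096]
eef_rot: [[0.983, -0.183, -0.008], [-0.183, -0.983, 0.005], [-0.009, -0.004, -1.0]]
wrist_force: [-0.6, -0.9, 0.4]
opening: 0.7
clock: 19.3
tool_pos: [0.4279, -0.2642, 0.1018]
eef_rot: [[0.983, -0.185, 0.003], [-0.185, -0.983, -0.001], [0.003, 0.001, -1.0]]
wrist_force: [0.8, 0.1, 0.9]
opening: 0.701
clock 19.30 pos [0.4279, -0.2642, 0.1018] open 0.701 q [0.74, 0.36, -0.33, 2.04, 0.17, 0.76, -1.45]
dpos [-0.0007, -0.0025, 0.0578] drot [0.05, -0.18, -0.08] rows 1.2
```

```bash
python3 -m creep '{"jaw":[-0.4,-0.4,-0.4,-0.4,-0.4],"delta_pos":[[-0.0007,-0.0025,0.01],[-0.0007,-0.0025,0.03],[-0.0007,-0.0025,0.045],[-0.0007,-0.0025,0.056],[-0.0007,-0.0025,0.056]],"delta_rot":[[0,0,0],[0,0,0],[0,0,0],[0,0,0],[0,0,0]]}';python3 -m creep '{"jaw":[-0.4],"delta_pos":[[0,0,0]],"delta_rot":[[0,0,0]]}';python3 go.py 0.4278 -0.2617 0.044 -0.185
```

```text
clock: 19.8
tool_pos: [0.4254, -0.2611, 0.0435]
eef_rot: [[0.983, -0.186, -0.001], [-0.186, -0.983, 0.001], [-0.001, -0.0, -1.0]]
wrist_force: [-0.2, 0.4, -0.3]
opening: 0.698
clock: 19.9
tool_pos: [0.4264, -0.2615, 0.0446]
eef_rot: [[0.983, -0.186, 0.001], [-0.186, -0.983, -0.001], [0.001, 0.0, -1.0]]
wrist_force: [0.1, -0.5, -0.2]
opening: 0.699
clock 19.90 pos [0.4264, -0.2615, 0.0446] open 0.699 q [0.71, 0.45, -0.3, 2.09, 0.22, 0.63, -1.5]
dpos [0.0014, -0.0001, 0.0006] drot [0.02, -0.06, -0.12] rows 0.0
```

```bash
python3 -m creep '{"jaw":[1,1,1,1,1],"delta_pos":[[0.001,0,0],[0.001,0,0],[0.001,0,0],[0.001,0,0],[0.001,0,0]],"delta_rot":[[0,0,0],[0,0,0],[0,0,0],[0,0,0],[0,0,0]]}' 50;python3 -m creep '{"jaw":[1,1,1,1,1],"delta_pos":[[0,0,-0.03],[0,0,-0.07],[0,0,-0.115],[0,0,-0.115],[0,0,-0.115]],"delta_rot":[[0,0,0],[0,0,0],[0,0,0],[0,0,0],[0,0,0]]}';python3 go.py 0.623 0.044 0.16 0.104
```

```text
clock: 20.4
tool_pos: [0.427, -0.2615, 0.0444]
eef_rot: [[0.983, -0.186, 0.0], [-0.186, -0.983, -0.0], [0.0, 0.0, -1.0]]
wrist_force: [0.1, -0.1, 1.4]
opening: 0.386
clock: 20.9
tool_pos: [0.4267, -0.2617, 0.1595]
eef_rot: [[0.983, -0.186, 0.001], [-0.186, -0.983, -0.001], [0.001, 0.001, -1.0]]
wrist_force: [-0.9, -0.6, -3.1]
opening: 0.383
clock 20.90 pos [0.4267, -0.2617, 0.1595] open 0.383 q [0.77, 0.28, -0.36, 1.99, 0.13, 0.89, -1.41]
dpos [0.1359, -0.3369, -0.0006] drot [0.06, -0.05, -16.69] rows 7.3
```

```bash
python3 -m creep '{"jaw":[1,1,1,1,1],"delta_pos":[[0.016,-0.04,0],[0.032,-0.08,0],[0.048,-0.12,0],[0.064,-0.16,0],[0.08,-0.2,0]],"delta_rot":[[0,0,-3],[0,0,-6],[0,0,-10],[0,0,-14],[0,0,-16.6]]}';python3 go.py 0.623 0.044 0.16 0.104
```

```text
clock: 21.4
tool_pos: [0.5416, -0.0784, 0.1566]
eef_rot: [[0.994, 0.105, -0.005], [0.105, -0.995, 0.001], [-0.005, -0.001, -1.0]]
wrist_force: [0.6, -0.5, -2.2]
opening: 0.384
clock 21.40 pos [0.5416, -0.0784, 0.1566] open 0.384 q [0.45, 0.38, -0.48, 1.89, 0.21, 0.93, -1.6]
dpos [0.0938, -0.1132, -0.0037] drot [-0.06, 0.27, 0.05] rows 2.9
```

```bash
python3 -m creep '{"jaw":[1,1,1,1,1],"delta_pos":[[0.025,-0.03,0],[0.05,-0.06,0],[0.075,-0.09,0],[0.092,-0.112,0],[0.092,-0.112,0]],"delta_rot":[[0,0,0],[0,0,0],[0,0,0],[0,0,0],[0,0,0]]}';python3 -m creep '{"jaw":[1,1],"delta_pos":[[0,0,0],[0,0,0]],"delta_rot":[[0,0,0],[0,0,0]]}';python3 go.py 0.623 0.044 0.11 0.104
```

```text
clock: 21.9
tool_pos: [0.6225, 0.0467, 0.1564]
eef_rot: [[0.994, 0.11, -0.003], [0.11, -0.994, 0.004], [-0.003, -0.004, -1.0]]
wrist_force: [-0.7, 0.7, -2.4]
opening: 0.386
clock: 22.1
tool_pos: [0.6213, 0.0393, 0.1572]
eef_rot: [[0.995, 0.101, -0.004], [0.101, -0.995, -0.001], [-0.004, 0.001, -1.0]]
wrist_force: [-0.0, 0.3, -2.1]
opening: 0.386
clock 22.10 pos [0.6213, 0.0393, 0.1572] open 0.386 q [0.22, 0.49, -0.48, 1.71, 0.26, 1.01, -1.83]
dpos [0.0023, -0.0046, 0.0472] drot [0.06, 0.22, -0.15] rows 1.0
```

```bash
python3 -m creep '{"jaw":[1,1,1,1,1],"delta_pos":[[0.001,-0.002,0.015],[0.001,-0.002,0.03],[0.001,-0.002,0.044],[0.001,-0.002,0.044],[0.001,-0.002,0.044]],"delta_rot":[[0,0,0],[0,0,0],[0,0,0],[0,0,0],[0,0,0]]}';python3 -m creep '{"jaw":[1,1,1],"delta_pos":[[0,0,0],[0,0,0],[0,0,0]],"delta_rot":[[0,0,0],[0,0,0],[0,0,0]]}';python3 go.py 0.623 0.044 0.059 0.104; python3 look.py w6; python3 - <<'E'
import cv2
im=cv2.imread("pics/w6.png");cv2.imwrite("pics/w6z.png",cv2.resize(im[110:260,210:420],None,fx=3.7,fy=3.7,interpolation=cv2.INTER_CUBIC))
E
```

```text
clock: 22.6
tool_pos: [0.6232, 0.0428, 0.1144]
eef_rot: [[0.995, 0.102, -0.001], [0.102, -0.995, -0.0], [-0.001, -0.0, -1.0]]
wrist_force: [0.1, 0.6, -2.0]
opening: 0.387
clock: 22.9
tool_pos: [0.6239, 0.0431, 0.1158]
eef_rot: [[0.995, 0.103, 0.001], [0.103, -0.995, -0.0], [0.001, 0.0, -1.0]]
wrist_force: [0.5, 1.4, -1.9]
opening: 0.385
clock 22.90 pos [0.6239, 0.0431, 0.1158] open 0.385 q [0.2, 0.54, -0.47, 1.74, 0.3, 0.93, -1.86]
dpos [-0.0009, -0.001, 0.0568] drot [0.01, -0.07, -0.07] rows 1.1
[0.62390675 0.04311768 0.11577495] 22.9
```

View pics/w6z.png

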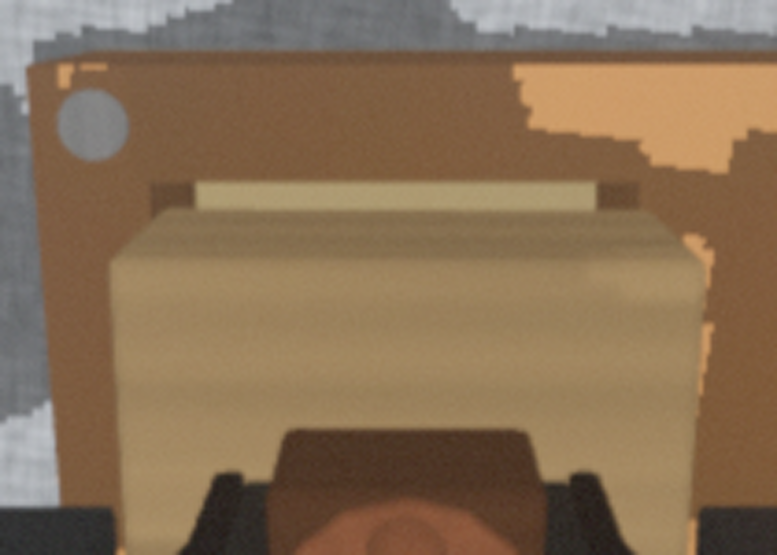

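View pics/w6.png

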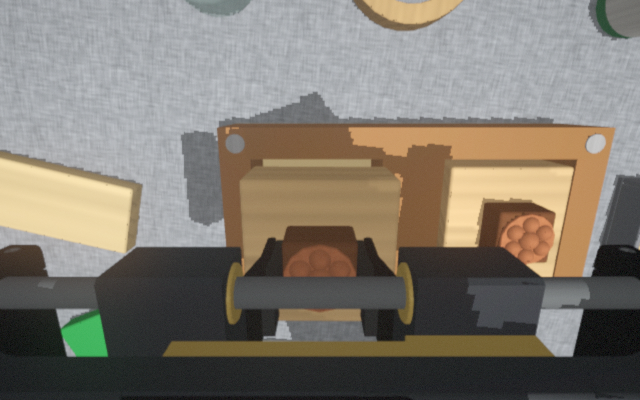

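```bash
python3 -c "
from rel import *
rel('w6',[(151,182),(639,182)],(210,110),3.7)"
```

```text
mouth far edge tool [[0.0421, -0.0442], [0.0421, 0.0405]] len 0.0847 -> pocket centre in tool x,y [-0.0004 -0.0019] world [0.6657 0.0493 0.055 ]
```

```bash
python3 -m creep '{"jaw":[1,1,1,1,1],"delta_pos":[[-0.0005,-0.0018,0.005],[-0.0005,-0.0018,0.01],[-0.0005,-0.0018,0.016],[-0.0005,-0.0018,0.022],[-0.0005,-0.0018,0.026]],"delta_rot":[[0,0,0],[0,0,0],[0,0,0],[0,0,0],[0,0,0]]}';python3 go.py 0.623 0.0445 0.059 0.104
```

```text
clock: 23.45
tool_pos: [0.6224, 0.0446, 0.0881]
eef_rot: [[0.995, 0.102, -0.001], [0.102, -0.995, -0.0], [-0.001, 0.0, -1.0]]
wrist_force: [0.1, -0.3, -2.0]
opening: 0.385
clock 23.45 pos [0.6224, 0.0446, 0.0881] open 0.385 q [0.19, 0.57, -0.46, 1.76, 0.31, 0.88, -1.87]
dpos [0.0006, 0.0002, 0.0291] drot [0.01, 0.07, -0.08] rows 0.6
```

```bash
python3 -m creep '{"jaw":[1,1,1,1,1],"delta_pos":[[0,0,0.006],[0,0,0.013],[0,0,0.02],[0,0,0.027],[0,0,0.03]],"delta_rot":[[0,0,0],[0,0,0],[0,0,0],[0,0,0],[0,0,0]]}';python3 go.py 0.623 0.044 0.059 0.104
```

```text
clock: 23.95
tool_pos: [0.6224, 0.0446, 0.0583]
eef_rot: [[0.995, 0.102, -0.001], [0.102, -0.995, -0.0], [-0.001, 0.0, -1.0]]
wrist_force: [-2.0, -1.0, 1.5]
opening: 0.39
clock 23.95 pos [0.6224, 0.0446, 0.0583] open 0.390 q [0.18, 0.61, -0.44, 1.78, 0.34, 0.83, -1.89]
dpos [0.0005, 0.0007, -0.0007] drot [0.01, 0.07, -0.08] rows 0.0
```

Seated on the pad. Release and rise.

```bash
python3 -m creep '{"jaw":[-0.3,-0.3,-0.3,-0.3],"delta_pos":[[0,0,0],[0,0,0],[0,0,0],[0,0,0]],"delta_rot":[[0,0,0],[0,0,0],[0,0,0],[0,0,0]]}';python3 -m creep '{"jaw":[-0.3,-0.3,-0.3,-0.3,-0.3],"delta_pos":[[0,0,-0.03],[0,0,-0.08],[0,0,-0.13],[0,0,-0.18],[0,0,-0.23]],"delta_rot":[[0,0,0],[0,0,0],[0,0,0],[0,0,0],[0,0,0]]}'; python3 go.py 0.47 0.20 0.28 0.0
```

```text
clock: 24.35
tool_pos: [0.6232, 0.0448, 0.0596]
eef_rot: [[0.995, 0.102, 0.001], [0.102, -0.995, 0.0], [0.001, 0.0, -1.0]]
wrist_force: [-0.2, -0.8, 0.8]
opening: 0.617
clock: 24.85
tool_pos: [0.6225, 0.0448, 0.2916]
eef_rot: [[0.995, 0.103, 0.001], [0.103, -0.995, -0.0], [0.001, 0.0, -1.0]]
wrist_force: [1.8, -0.6, -0.1]
opening: 0.649
clock 24.85 pos [0.6225, 0.0448, 0.2916] open 0.649 q [0.24, 0.38, -0.52, 1.55, 0.2, 1.26, -1.78]
dpos [-0.1358, -0.17, 0.0115] drot [0.01, -0.05, 5.89] rows 4.4
```

```bash
python3 -m creep '{"jaw":[-0.3,-0.3,-0.3,-0.3,-0.3],"delta_pos":[[-0.034,-0.034,0],[-0.068,-0.068,0],[-0.1,-0.1,0],[-0.14,-0.14,-0.01],[-0.17,-0.17,-0.03]],"delta_rot":[[0,0,0],[0,0,2],[0,0,3],[0,0,5],[0,0,6]]}'; python3 go.py 0.40 0.24 0.32 0.0
```

```text
clock: 25.35
tool_pos: [0.4364, 0.1947, 0.3167]
eef_rot: [[1.0, -0.003, -0.002], [-0.003, -1.0, -0.001], [-0.002, 0.001, -1.0]]
wrist_force: [0.2, 0.3, 0.4]
opening: 0.647
clock 25.35 pos [0.4364, 0.1947, 0.3167] open 0.647 q [0.08, 0.11, -0.63, 1.82, 0.07, 1.23, -2.15]
dpos [-0.0365, -0.0452, -0.0032] drot [0.08, 0.14, -0.15] rows 1.2
```

```bash
python3 -m creep '{"jaw":[-1,-1,-1,-1,-1],"delta_pos":[[0.06,0.075,0],[0.06,0.075,0],[0.06,0.075,0],[0.06,0.075,0],[0.06,0.075,0]],"delta_rot":[[0,0,-8.5],[0,0,-17],[0,0,-25.5],[0,0,-34],[0,0,-42.5]]}'; python3 go.py 0.50 0.12 0.32 1.57
```

```text
clock: 25.85
tool_pos: [0.4992, 0.1187, 0.3177]
eef_rot: [[0.74, 0.672, 0.0], [0.672, -0.74, 0.0], [0.0, 0.0, -1.0]]
wrist_force: [0.3, 0.2, 0.4]
opening: 0.971
clock 25.85 pos [0.4992, 0.1187, 0.3177] open 0.971 q [0.24, 0.18, -0.64, 1.75, 0.11, 1.25, -1.26]
dpos [0.0015, -0.0004, -0.0023] drot [0.02, -0.01, -47.71] rows 0.1
```

```bash
python3 -m creep '{"jaw":[-1,-1,-1,-1,-1],"delta_pos":[[0,0,0],[0,0,0],[0,0,0],[0,0,0],[0,0,0]],"delta_rot":[[0,0,-8.5],[0,0,-17],[0,0,-25.5],[0,0,-34],[0,0,-42.5]]}'; python3 -m creep '{"jaw":[-1,-1,-1],"delta_pos":[[0,0,0],[0,0,0],[0,0,0]],"delta_rot":[[0,0,-5],[0,0,-5],[0,0,-5]]}'; python3 look.py w7; python3 go.py 0.50 0.12 0.32 1.57
```

```text
clock: 26.35
tool_pos: [0.499, 0.119, 0.3177]
eef_rot: [[0.091, 0.996, 0.001], [0.996, -0.091, -0.0], [-0.0, 0.001, -1.0]]
wrist_force: [-0.1, 0.7, -0.1]
opening: 0.999
clock: 26.65
tool_pos: [0.499, 0.1189, 0.3177]
eef_rot: [[0.012, 1.0, 0.0], [1.0, -0.012, -0.0], [-0.0, 0.0, -1.0]]
wrist_force: [-0.3, -0.9, -0.1]
opening: 1.003
[0.4990388  0.11891984 0.31765459] 26.65
clock 26.70 pos [0.499, 0.1189, 0.3176] open 1.002 q [0.33, 0.2, -0.75, 1.75, 0.14, 1.25, -0.46]
dpos [0.0011, 0.001, -0.0024] drot [0.02, 0.01, -0.62] rows 0.1
```

View pics/w7.png

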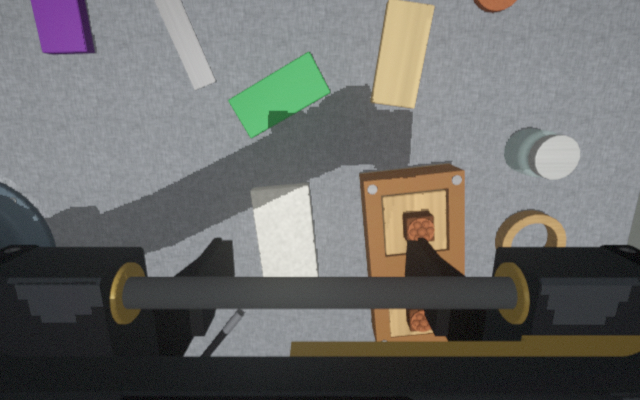

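```bash
python3 - <<'E'
import cv2
im=cv2.imread("pics/w7.png");cv2.imwrite("pics/w7z.png",cv2.resize(im[0:280,230:450],None,fx=2.1,fy=2.1,interpolation=cv2.INTER_CUBIC))
E
```

```text
(no output)
```

View pics/w7z.png

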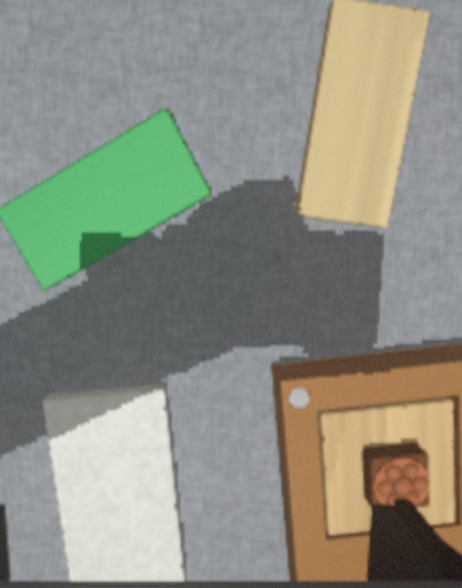

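```bash
python3 - <<'E'
from quad import *
s=pickle.load(open("w7.pkl","rb"))
w=lambda a,b,z:onz("wrist",(230+a/2.1,b/2.1),z,s)[:2]
A,B,C,D=w(44,396,.02),w(165,389,.02),w(72,580,.02),w(185,580,.02)
u1=(A-C)/np.linalg.norm(A-C);u2=(B-D)/np.linalg.norm(B-D)
print("edge dirs yaw",[float(np.arctan2(-u[0],u[1]).round(3)) for u in(u1,u2)],"end yaw",np.arctan2(*(B-A)[::-1]).round(3),"width",np.linalg.norm(A-B).round(4))
yaw=np.arctan2(*(B-A)[::-1]); 
for y in (.10,.11,yaw): print("centre",((A+B)/2-.075*np.array([-np.sin(y),np.cos(y)])).round(4))
P=np.array([w(a,b,.018) for a,b in [(332,0),(429,12),(387,228),(300,215)]]);print("b3",P.mean(0).round(4),P.round(4).tolist(),[np.linalg.norm(P[i]-P[(i+1)%4]).round(4) for i in range(4)],
 np.arctan2(*(P[1]-P[0])[::-1]),np.arctan2(-(P[0]-P[3])[0],(P[0]-P[3])[1]))
# w1 platform top edge
s=pickle.load(open("w1.pkl","rb"))
E
```

```text
edge dirs yaw [0.083, 0.082] end yaw 0.048 width 0.0783
centre [0.4541 0.0124]
centre [0.4549 0.0125]
centre [0.4502 0.0121]
b3 [0.604  0.2499] [[0.5841, 0.3117], [0.6392, 0.3051], [0.6229, 0.1874], [0.5697, 0.1956]] [np.float64(0.0555), np.float64(0.1188), np.float64(0.0539), np.float64(0.117)] -0.12032065919475651 -0.12379961172975328
```

```bash
python3 go.py 0.604 0.250 0.07 1.46
```

```text
clock 26.70 pos [0.499, 0.1189, 0.3176] open 1.002 q [0.33, 0.2, -0.75, 1.75, 0.14, 1.25, -0.46]
dpos [0.1323, 0.1034, 0.2476] drot [0.02, 0.01, 5.68] rows 6.0
```

```bash
python3 -m creep '{"jaw":[-1,-1,-1,-1,-1],"delta_pos":[[0.03,0.024,0.02],[0.06,0.047,0.05],[0.09,0.07,0.08],[0.12,0.093,0.11],[0.132,0.1034,0.15]],"delta_rot":[[0,0,5.7],[0,0,5.7],[0,0,5.7],[0,0,5.7],[0,0,5.7]]}';python3 -m creep '{"jaw":[-1,-1,-1,-1],"delta_pos":[[0,0,0.04],[0,0,0.08],[0,0,0.098],[0,0,0.098]],"delta_rot":[[0,0,0],[0,0,0],[0,0,0],[0,0,0]]}'; python3 -m creep '{"jaw":[-1,-1],"delta_pos":[[0,0,0],[0,0,0]],"delta_rot":[[0,0,0],[0,0,0]]}';python3 go.py 0.604 0.250 0.005 1.46
```

```text
clock: 27.2
tool_pos: [0.6057, 0.2542, 0.1672]
eef_rot: [[0.108, 0.994, 0.003], [0.994, -0.108, 0.004], [0.004, 0.003, -1.0]]
wrist_force: [-0.7, 0.9, 0.7]
opening: 1.0
clock: 27.6
tool_pos: [0.6023, 0.2488, 0.0668]
eef_rot: [[0.11, 0.994, -0.005], [0.994, -0.11, -0.002], [-0.003, -0.005, -1.0]]
wrist_force: [-0.1, 0.0, 0.3]
opening: 0.998
clock: 27.8
tool_pos: [0.6054, 0.2508, 0.0722]
eef_rot: [[0.11, 0.994, 0.004], [0.994, -0.11, 0.002], [0.002, 0.004, -1.0]]
wrist_force: [0.0, 0.2, 0.7]
opening: 0.999
clock 27.80 pos [0.6054, 0.2508, 0.0722] open 0.999 q [-0.03, 0.67, -0.62, 1.69, 0.47, 0.93, -0.95]
dpos [-0.0011, -0.0015, 0.0672] drot [0.23, -0.14, 0.05] rows 1.3
```

```bash
python3 -m creep '{"jaw":[-1,-1,-1,-1,-1],"delta_pos":[[-0.001,-0.001,0.025],[-0.001,-0.001,0.045],[-0.001,-0.001,0.06],[-0.001,-0.001,0.065],[-0.001,-0.001,0.065]],"delta_rot":[[0,0,0],[0,0,0],[0,0,0],[0,0,0],[0,0,0]]}';python3 -m creep '{"jaw":[1,1,1,1,1],"delta_pos":[[0,0,0],[0,0,0],[0,0,0],[0,0,0],[0,0,0]],"delta_rot":[[0,0,0],[0,0,0],[0,0,0],[0,0,0],[0,0,0]]}' 40;python3 go.py 0.604 0.250 0.005 1.46
```

```text
clock: 28.3
tool_pos: [0.6029, 0.2491, 0.0048]
eef_rot: [[0.109, 0.994, 0.0], [0.994, -0.109, 0.0], [0.0, 0.0, -1.0]]
wrist_force: [0.2, 0.3, -0.4]
opening: 1.002
clock: 28.8
tool_pos: [0.6028, 0.2491, 0.0048]
eef_rot: [[0.109, 0.994, 0.0], [0.994, -0.109, 0.0], [0.0, 0.0, -1.0]]
wrist_force: [-0.1, -0.7, 1.6]
opening: 0.639
clock 28.80 pos [0.6028, 0.2491, 0.0048] open 0.639 q [-0.06, 0.75, -0.57, 1.73, 0.53, 0.82, -0.99]
dpos [0.0011, 0.0011, -0.0002] drot [0.02, -0.0, 0.07] rows 0.0
```

```bash
python3 -m creep '{"jaw":[1,1,1,1,1],"delta_pos":[[0,0,-0.03],[0,0,-0.07],[0,0,-0.11],[0,0,-0.14],[0,0,-0.14]],"delta_rot":[[0,0,0],[0,0,0],[0,0,0],[0,0,0],[0,0,0]]}';python3 go.py 0.452 0.0135 0.145 1.666
```

```text
clock: 29.3
tool_pos: [0.605, 0.2509, 0.1496]
eef_rot: [[0.109, 0.994, 0.008], [0.994, -0.109, 0.004], [0.005, 0.008, -1.0]]
wrist_force: [0.5, -0.9, -0.5]
opening: 0.643
clock 29.30 pos [0.605, 0.2509, 0.1496] open 0.643 q [-0.0, 0.59, -0.67, 1.64, 0.41, 1.05, -0.9]
dpos [-0.2528, -0.1262, 0.0025] drot [0.47, -0.23, -11.73] rows 5.7
```

```bash
python3 -m creep '{"jaw":[1,1,1,1,1],"delta_pos":[[-0.04,-0.02,0],[-0.08,-0.04,0],[-0.12,-0.06,0],[-0.16,-0.08,0],[-0.2,-0.1,0]],"delta_rot":[[0,0,-3],[0,0,-6],[0,0,-9],[0,0,-11.7],[0,0,-11.7]]}';python3 -m creep '{"jaw":[1,1,1,1],"delta_pos":[[-0.025,-0.012,0],[-0.05,-0.026,0],[-0.05,-0.026,0],[-0.05,-0.026,0]],"delta_rot":[[0,0,0],[0,0,0],[0,0,0],[0,0,0]]}';python3 go.py 0.452 0.0135 0.145 1.666; python3 look.py w8
```

```text
clock: 29.8
tool_pos: [0.4794, 0.0594, 0.1432]
eef_rot: [[-0.096, 0.995, -0.002], [0.995, 0.096, -0.0], [-0.0, -0.002, -1.0]]
wrist_force: [1.4, -1.2, -0.5]
opening: 0.64
clock: 30.2
tool_pos: [0.4597, 0.0083, 0.1439]
eef_rot: [[-0.093, 0.996, -0.001], [0.996, 0.093, 0.0], [0.0, -0.001, -1.0]]
wrist_force: [0.0, -0.4, -1.1]
opening: 0.637
clock 30.20 pos [0.4597, 0.0083, 0.1439] open 0.637 q [0.56, 0.31, -0.79, 2.08, 0.29, 0.86, -0.3]
dpos [0.0059, -0.0072, -0.0011] drot [-0.05, -0.01, -0.12] rows 0.2
[0.4597209  0.0083392  0.14389971] 30.2
```

View pics/w8.png

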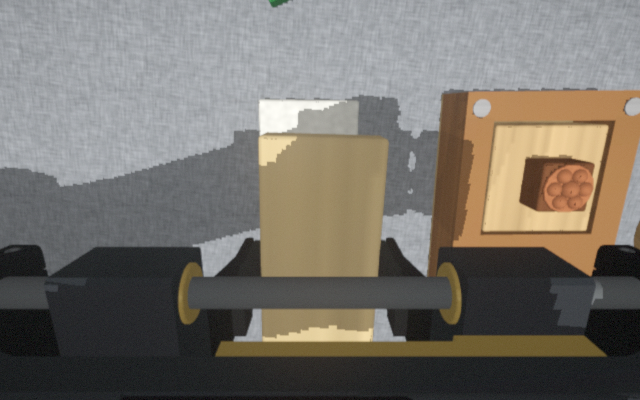

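```bash
python3 - <<'E'
import cv2
im=cv2.imread("pics/w8.png");cv2.imwrite("pics/w8z.png",cv2.resize(im[85:245,240:400],None,fx=3.7,fy=3.7,interpolation=cv2.INTER_CUBIC))
E
```

```text
(no output)
```

View pics/w8z.png

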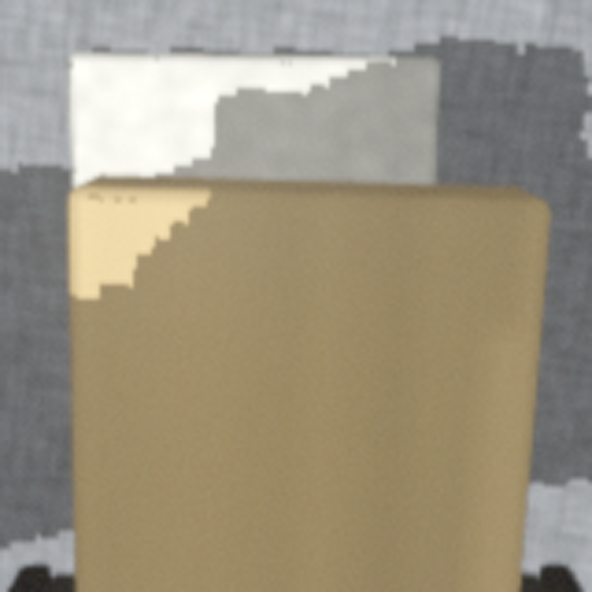

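```bash
cat > brd.py <<'E'
from quad import *
def brd(k,plat,bd,off,f,zp=.02,Lp=.15,dz=.013):
    s=pickle.load(open(k+".pkl","rb"));R=s['eef_rot'];t=s['tool_pos']
    for nm,pts,z,L in(("ref",plat,zp,Lp),("board",bd,t[2]+dz,.12)):
        P=np.array([onz("wrist",(off[0]+a/f,off[1]+b/f),z,s) for a,b in pts]);e=P[1]-P[0];w=np.linalg.norm(e)
        T=(P-t)@R;et=(T[1]-T[0])/w; ang=np.arctan2(-et[0],et[1])  # tool rot of end edge vs tool y
        ax=np.array([et[1],-et[0],0]); c=T.mean(0)-ax*L/2 if ax[0]>0 else T.mean(0)+ax*L/2
        print(nm,"w",w.round(4),"centre tool",c[:2].round(4),"angle about tool z (deg)",np.degrees(ang).round(2),"centre world",(t+R@c)[:2].round(4))
E
python3 -c "
from brd import *
brd('w8',[(72,54),(438,59)],[(70,190),(550,203)],(240,85),3.7)"
```

```text
ref w 0.0779 centre tool [ 0.003  -0.0077] angle about tool z (deg) 0.71 centre world [0.4516 0.0106]
board w 0.0549 centre tool [0.0012 0.0017] angle about tool z (deg) 1.49 centre world [0.4613 0.0097]
```

```bash
python3 -m creep '{"jaw":[1,1,1,1,1],"delta_pos":[[0.003,-0.0088,0.02],[0.003,-0.0088,0.05],[0.003,-0.0088,0.08],[0.003,-0.0088,0.105],[0.003,-0.0088,0.105]],"delta_rot":[[0,0,-0.5],[0,0,-0.5],[0,0,-0.5],[0,0,-0.5],[0,0,-0.5]]}';python3 -m creep '{"jaw":[1,1],"delta_pos":[[0,0,0.005],[0,0,0.01]],"delta_rot":[[0,0,0],[0,0,0]]}';python3 go.py 0.452 0.0125 0.025 1.655
```

```text
clock: 30.75
tool_pos: [0.4491, 0.0124, 0.0369]
eef_rot: [[-0.106, 0.994, -0.007], [0.994, 0.106, 0.001], [0.002, -0.006, -1.0]]
wrist_force: [-0.7, 0.4, -2.1]
opening: 0.639
clock: 30.95
tool_pos: [0.4526, 0.0119, 0.0303]
eef_rot: [[-0.104, 0.995, 0.003], [0.995, 0.104, 0.0], [0.0, 0.003, -1.0]]
wrist_force: [0.7, -0.1, -1.2]
opening: 0.642
clock 30.95 pos [0.4526, 0.0119, 0.0303] open 0.642 q [0.42, 0.48, -0.65, 2.19, 0.51, 0.62, -0.5]
dpos [0.0007, -0.0005, 0.0053] drot [0.15, -0.01, 1.16] rows 0.1
```

```bash
python3 -m creep '{"jaw":[1,1,1],"delta_pos":[[0,0,0.003],[0,0,0.006],[0,0,0.006]],"delta_rot":[[0,0,0],[0,0,0],[0,0,0]]}';python3 -m creep '{"jaw":[-0.7,-0.7,-0.7,-0.7],"delta_pos":[[0,0,0],[0,0,0],[0,0,0],[0,0,0]],"delta_rot":[[0,0,0],[0,0,0],[0,0,0],[0,0,0]]}'; python3 -m creep '{"jaw":[-0.7,-0.7,-0.7,-0.7,-0.7],"delta_pos":[[0,0,-0.03],[0,0,-0.08],[0,0,-0.13],[0,0,-0.18],[0,0,-0.23]],"delta_rot":[[0,0,0],[0,0,0],[0,0,0],[0,0,0],[0,0,0]]}';python3 go.py 0.50 0.25 0.25 1.57
```

```text
clock: 31.25
tool_pos: [0.4519, 0.0111, 0.0246]
eef_rot: [[-0.103, 0.995, 0.001], [0.995, 0.103, -0.001], [-0.001, 0.001, -1.0]]
wrist_force: [-2.1, 0.2, 7.0]
opening: 0.64
clock: 31.65
tool_pos: [0.4513, 0.0109, 0.0236]
eef_rot: [[-0.103, 0.995, 0.0], [0.995, 0.103, -0.0], [-0.0, 0.0, -1.0]]
wrist_force: [0.0, 0.7, -0.2]
opening: 0.836
clock: 32.15
tool_pos: [0.4507, 0.0112, 0.2554]
eef_rot: [[-0.104, 0.995, -0.0], [0.995, 0.104, -0.0], [-0.0, -0.0, -1.0]]
wrist_force: [1.2, -0.7, -0.2]
opening: 0.853
clock 32.15 pos [0.4507, 0.0112, 0.2554] open 0.853 q [0.69, 0.14, -0.87, 1.96, 0.12, 1.09, -0.13]
dpos [0.2324, 0.0738, 0.0054] drot [-0.01, 0.01, 6.0] rows 4.9
```

```bash
python3 -m creep '{"jaw":[-1,-1,-1,-1,-1],"delta_pos":[[0.045,0.014,0],[0.09,0.028,0],[0.135,0.042,0],[0.18,0.056,0],[0.225,0.075,0]],"delta_rot":[[0,0,6],[0,0,6],[0,0,6],[0,0,6],[0,0,6]]}';python3 -m creep '{"jaw":[-1,-1,-1],"delta_pos":[[0.02,0,0],[0.02,0,0],[0.02,0,0]],"delta_rot":[[0,0,0],[0,0,0],[0,0,0]]}';python3 look.py w9
```

```text
clock: 32.65
tool_pos: [0.5024, 0.244, 0.2533]
eef_rot: [[0.002, 1.0, 0.0], [1.0, -0.002, -0.001], [-0.001, 0.0, -1.0]]
wrist_force: [0.1, -0.2, 0.0]
opening: 0.996
clock: 32.95
tool_pos: [0.5023, 0.2622, 0.253]
eef_rot: [[0.0, 1.0, -0.001], [1.0, -0.0, -0.001], [-0.001, -0.001, -1.0]]
wrist_force: [0.3, -0.7, 0.0]
opening: 1.002
[0.50232281 0.26224299 0.25299116] 32.95
```

View pics/w9.png

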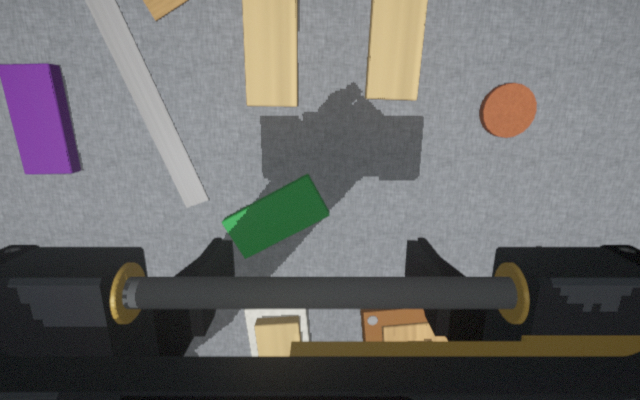

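```bash
python3 - <<'E'
from quad import *
im=cv2.imread("pics/w9.png");cv2.imwrite("pics/w9z.png",cv2.resize(im[0:120,230:440],None,fx=3.7,fy=3.7,interpolation=cv2.INTER_CUBIC))
E
```

```text
(no output)
```

View pics/w9z.png

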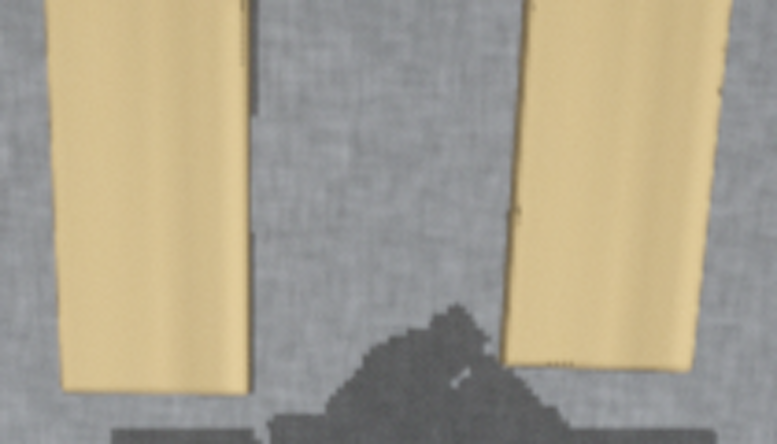

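```bash
python3 - <<'E'
from quad import *
s=pickle.load(open("w9.pkl","rb"));w=lambda p:onz("wrist",(230+p[0]/3.7,p[1]/3.7),.018,s)[:2]
for nm,q in(("b1",[(46,0),(243,0),(248,392),(62,390)]),("b2",[(529,0),(730,0),(691,369),(503,363)])):
    P=np.array([w(p) for p in q]); m=(P[2]+P[3])/2
    a=[np.arctan2(-(P[0]-P[3])[0],(P[0]-P[3])[1]),np.arctan2(-(P[1]-P[2])[0],(P[1]-P[2])[1]),np.arctan2(*(P[2]-P[3])[::-1])]
    y=np.mean(a[:2]);print(nm,"width",np.linalg.norm(P[2]-P[3]).round(4),"yaws",np.round(a,3),"centre",(m+.06*np.array([-np.sin(y),np.cos(y)])).round(4))
E
python3 go.py 0.584 0.402 0.07 1.55
```

```text
b1 width 0.0552 yaws [-0.014 -0.004 -0.01 ] centre [0.452  0.3956]
b2 width 0.0556 yaws [-0.038 -0.034 -0.03 ] centre [0.5843 0.4027]
clock 33.00 pos [0.5027, 0.2612, 0.253] open 1.000 q [0.13, 0.4, -0.9, 1.72, 0.34, 1.19, -0.86]
dpos [0.1412, 0.0811, 0.1828] drot [-0.02, 0.09, 1.06] rows 4.9
```

```bash
python3 -m creep '{"jaw":[-1,-1,-1,-1,-1],"delta_pos":[[0.035,0.02,0.01],[0.07,0.04,0.04],[0.105,0.06,0.08],[0.1412,0.081,0.12],[0.1412,0.081,0.16]],"delta_rot":[[0,0,1.9],[0,0,1.9],[0,0,1.9],[0,0,1.9],[0,0,1.9]]}';python3 -m creep '{"jaw":[-1,-1,-1,-1],"delta_pos":[[0,0,0.02],[0,0,0.023],[0,0,0.023],[0,0,0.023]],"delta_rot":[[0,0,0],[0,0,0],[0,0,0],[0,0,0]]}';python3 go.py 0.584 0.4025 0.005 1.537
```

```text
clock: 33.5
tool_pos: [0.5864, 0.4057, 0.0954]
eef_rot: [[0.036, 0.999, 0.004], [0.999, -0.036, 0.004], [0.005, 0.004, -1.0]]
wrist_force: [0.4, -0.2, 0.7]
opening: 0.999
clock: 33.9
tool_pos: [0.5851, 0.4033, 0.0751]
eef_rot: [[0.036, 0.999, 0.004], [0.999, -0.036, 0.002], [0.002, 0.004, -1.0]]
wrist_force: [-0.2, 0.3, 0.8]
opening: 0.996
clock 33.90 pos [0.5851, 0.4033, 0.0751] open 0.996 q [-0.21, 0.78, -0.73, 1.54, 0.58, 1.04, -1.13]
dpos [-0.001, -0.0013, 0.07] drot [0.21, -0.13, -0.12] rows 1.4
```

```bash
python3 -m creep '{"jaw":[-1,-1,-1,-1,-1],"delta_pos":[[-0.001,-0.001,0.025],[-0.001,-0.001,0.045],[-0.001,-0.001,0.06],[-0.001,-0.001,0.068],[-0.001,-0.001,0.068]],"delta_rot":[[0,0,0],[0,0,0],[0,0,0],[0,0,0],[0,0,0]]}';python3 -m creep '{"jaw":[1,1,1,1,1],"delta_pos":[[0,0,0],[0,0,0],[0,0,0],[0,0,0],[0,0,0]],"delta_rot":[[0,0,0],[0,0,0],[0,0,0],[0,0,0],[0,0,0]]}' 40;python3 -m creep '{"jaw":[1,1,1,1,1],"delta_pos":[[0,0,-0.03],[0,0,-0.07],[0,0,-0.11],[0,0,-0.14],[0,0,-0.14]],"delta_rot":[[0,0,0],[0,0,0],[0,0,0],[0,0,0],[0,0,0]]}';python3 go.py 0.4516 0.0115 0.145 1.666
```

```text
clock: 34.4
tool_pos: [0.5821, 0.4019, 0.0027]
eef_rot: [[0.034, 0.999, -0.002], [0.999, -0.034, -0.001], [-0.001, -0.002, -1.0]]
wrist_force: [-1.5, -0.0, 0.7]
opening: 1.0
clock: 34.9
tool_pos: [0.5828, 0.4026, 0.0043]
eef_rot: [[0.034, 0.999, 0.001], [0.999, -0.034, 0.0], [0.0, 0.001, -1.0]]
wrist_force: [-1.0, 0.0, -0.2]
opening: 0.636
clock: 35.4
tool_pos: [0.5843, 0.405, 0.1497]
eef_rot: [[0.034, 0.999, 0.007], [0.999, -0.035, 0.006], [0.006, 0.007, -1.0]]
wrist_force: [-0.0, 0.5, -0.0]
opening: 0.643
clock 35.40 pos [0.5843, 0.405, 0.1497] open 0.643 q [-0.19, 0.71, -0.77, 1.49, 0.52, 1.15, -1.09]
dpos [-0.3979, -0.119, 0.0013] drot [0.42, -0.34, -7.43] rows 8.3
```

```bash
python3 -m creep '{"jaw":[1,1,1,1,1],"delta_pos":[[-0.04,-0.012,0],[-0.08,-0.024,0],[-0.12,-0.036,0],[-0.16,-0.048,0],[-0.2,-0.06,0]],"delta_rot":[[0,0,-2],[0,0,-4],[0,0,-6],[0,0,-7],[0,0,-7]]}';python3 -m creep '{"jaw":[1,1,1,1,1],"delta_pos":[[-0.04,-0.006,0],[-0.08,-0.013,0],[-0.12,-0.02,0],[-0.16,-0.03,0],[-0.185,-0.036,0]],"delta_rot":[[0,0,0],[0,0,0],[0,0,0],[0,0,0],[0,0,0]]}';python3 go.py 0.4516 0.0115 0.145 1.675
```

```text
clock: 35.9
tool_pos: [0.5145, 0.2025, 0.1428]
eef_rot: [[-0.088, 0.996, -0.002], [0.996, 0.088, -0.001], [-0.001, -0.002, -1.0]]
wrist_force: [0.8, 0.8, -0.1]
opening: 0.639
clock: 36.4
tool_pos: [0.4946, 0.0133, 0.1428]
eef_rot: [[-0.084, 0.996, -0.003], [0.996, 0.084, -0.002], [-0.002, -0.003, -1.0]]
wrist_force: [-0.1, -0.3, -1.5]
opening: 0.642
clock 36.40 pos [0.4946, 0.0133, 0.1428] open 0.642 q [0.62, 0.41, -0.91, 2.0, 0.41, 0.92, -0.42]
dpos [0.0018, -0.043, -0.0021] drot [-0.16, 0.09, -1.14] rows 0.9
```

```bash
python3 -m creep '{"jaw":[1,1,1,1,1],"delta_pos":[[0.0018,-0.02,0],[0.0018,-0.043,0],[0.0018,-0.043,0],[0.0018,-0.043,0],[0.0018,-0.043,0]],"delta_rot":[[0,0,-1.2],[0,0,-1.2],[0,0,-1.2],[0,0,-1.2],[0,0,-1.2]]}';python3 go.py 0.4516 0.0115 0.145 1.675; python3 look.py w10;python3 - <<'E'
import cv2
im=cv2.imread("pics/w10.png");cv2.imwrite("pics/w10z.png",cv2.resize(im[85:245,240:400],None,fx=3.7,fy=3.7,interpolation=cv2.INTER_CUBIC))
E
```

```text
clock: 36.9
tool_pos: [0.4538, 0.0153, 0.1439]
eef_rot: [[-0.109, 0.994, 0.001], [0.994, 0.109, 0.0], [0.0, 0.001, -1.0]]
wrist_force: [-0.2, 0.5, -1.0]
opening: 0.639
clock 36.90 pos [0.4538, 0.0153, 0.1439] open 0.639 q [0.68, 0.35, -0.95, 2.08, 0.37, 0.88, -0.38]
dpos [-0.0036, -0.0026, -0.0011] drot [0.04, -0.02, 0.26] rows 0.1
[0.45382038 0.01532602 0.14392532] 36.9
```

View pics/w10z.png

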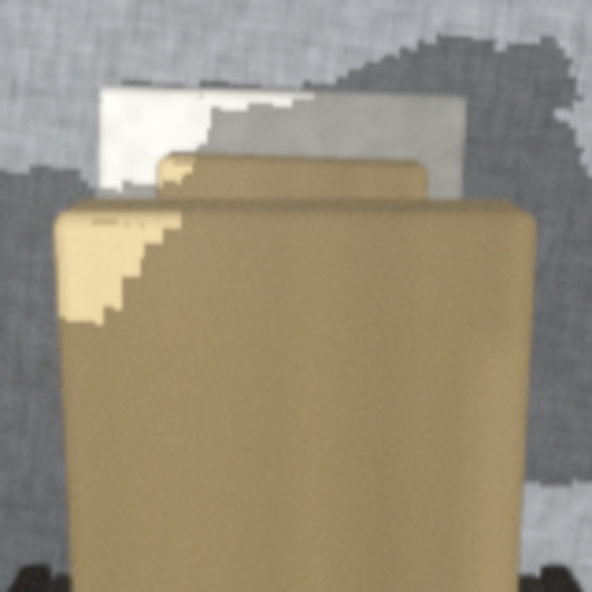

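```bash
python3 -c "
from brd import *
brd('w10',[(100,88),(466,98)],[(56,214),(536,217)],(240,85),3.7)
brd('w10',[(158,158),(428,165)],[(56,214),(536,217)],(240,85),3.7,.038,.12)"
```

```text
ref w 0.0785 centre tool [-0.0045 -0.0028] angle about tool z (deg) 1.48 centre world [0.4516 0.0106]
board w 0.0551 centre tool [-0.001   0.0013] angle about tool z (deg) 0.32 centre world [0.4552 0.0145]
ref w 0.0551 centre tool [-0.0027 -0.0002] angle about tool z (deg) 1.42 centre world [0.454  0.0127]
board w 0.0551 centre tool [-0.001   0.0013] angle about tool z (deg) 0.32 centre world [0.4552 0.0145]
```

```bash
python3 -m creep '{"jaw":[1,1,1,1,1],"delta_pos":[[-0.003,-0.0033,0.02],[-0.003,-0.0033,0.05],[-0.003,-0.0033,0.075],[-0.003,-0.0033,0.09],[-0.003,-0.0033,0.09]],"delta_rot":[[0,0,1.1],[0,0,1.1],[0,0,1.1],[0,0,1.1],[0,0,1.1]]}';python3 -m creep '{"jaw":[1,1],"delta_pos":[[0,0,0],[0,0,0.006]],"delta_rot":[[0,0,0],[0,0,0]]}';python3 go.py 0.451 0.0115 0.0423 1.655
```

```text
clock: 37.45
tool_pos: [0.4492, 0.0122, 0.0521]
eef_rot: [[-0.09, 0.996, -0.004], [0.996, 0.09, 0.001], [0.001, -0.004, -1.0]]
wrist_force: [0.1, 1.3, -1.4]
opening: 0.639
clock: 37.65
tool_pos: [0.4519, 0.0123, 0.0491]
eef_rot: [[-0.089, 0.996, 0.004], [0.996, 0.089, 0.0], [-0.0, 0.004, -1.0]]
wrist_force: [0.6, -0.2, -0.4]
opening: 0.639
clock 37.65 pos [0.4519, 0.0123, 0.0491] open 0.639 q [0.54, 0.49, -0.81, 2.17, 0.56, 0.69, -0.57]
dpos [-0.0007, -0.001, 0.0068] drot [0.2, 0.0, 0.3] rows 0.1
```

```bash
python3 -m creep '{"jaw":[1,1,1],"delta_pos":[[0,0,0.003],[0,0,0.006],[0,0,0.006]],"delta_rot":[[0,0,0],[0,0,0],[0,0,0]]}';python3 -m creep '{"jaw":[-0.7,-0.7,-0.7,-0.7],"delta_pos":[[0,0,0],[0,0,0],[0,0,0],[0,0,0]],"delta_rot":[[0,0,0],[0,0,0],[0,0,0],[0,0,0]]}'; python3 -m creep '{"jaw":[-0.7,-0.7,-0.7,-0.7,-0.7],"delta_pos":[[0,0,-0.03],[0,0,-0.08],[0,0,-0.13],[0,0,-0.15],[0,0,-0.15]],"delta_rot":[[0,0,0],[0,0,0],[0,0,0],[0,0,0],[0,0,0]]}';python3 go.py 0.4515 0.396 0.19 1.56
```

```text
clock: 37.95
tool_pos: [0.4505, 0.0119, 0.0422]
eef_rot: [[-0.089, 0.996, 0.001], [0.996, 0.089, -0.0], [-0.0, 0.001, -1.0]]
wrist_force: [0.6, -0.3, -0.6]
opening: 0.637
clock: 38.35
tool_pos: [0.4502, 0.0118, 0.042]
eef_rot: [[-0.089, 0.996, 0.0], [0.996, 0.089, -0.0], [-0.0, 0.0, -1.0]]
wrist_force: [-0.4, 0.2, 0.8]
opening: 0.833
clock: 38.85
tool_pos: [0.4524, 0.0121, 0.1949]
eef_rot: [[-0.089, 0.996, 0.007], [0.996, 0.089, -0.002], [-0.002, 0.007, -1.0]]
wrist_force: [0.6, -0.9, -1.1]
opening: 0.853
clock 38.85 pos [0.4524, 0.0121, 0.1949] open 0.853 q [0.76, 0.27, -1.01, 2.03, 0.28, 0.98, -0.3]
dpos [0.3824, 0.0332, 0.0044] drot [0.39, 0.1, 5.71] rows 7.7
```

```bash
python3 -m creep '{"jaw":[-1,-1,-1,-1,-1],"delta_pos":[[0.04,0.004,0],[0.08,0.008,0],[0.12,0.012,0],[0.16,0.015,0],[0.2,0.018,0]],"delta_rot":[[0,0,5.7],[0,0,5.7],[0,0,5.7],[0,0,5.7],[0,0,5.7]]}';python3 go.py 0.4515 0.396 0.13 1.56
```

```text
clock: 39.35
tool_pos: [0.4493, 0.2136, 0.1904]
eef_rot: [[0.01, 1.0, -0.002], [1.0, -0.01, -0.001], [-0.001, -0.002, -1.0]]
wrist_force: [-0.2, -0.4, 0.3]
opening: 0.995
clock 39.35 pos [0.4493, 0.2136, 0.1904] open 0.995 q [0.28, 0.37, -0.99, 1.94, 0.36, 1.02, -0.89]
dpos [0.1825, 0.0004, 0.0602] drot [-0.12, 0.07, 0.04] rows 3.8
```

```bash
python3 -m creep '{"jaw":[-1,-1,-1,-1,-1],"delta_pos":[[0.04,0,0],[0.08,0,0.02],[0.12,0,0.04],[0.16,0,0.07],[0.182,0,0.11]],"delta_rot":[[0,0,0],[0,0,0],[0,0,0],[0,0,0],[0,0,0]]}';python3 -m creep '{"jaw":[-1,-1,-1],"delta_pos":[[0,0,0],[0,0,0],[0,0,0]],"delta_rot":[[0,0,0],[0,0,0],[0,0,0]]}';python3 go.py 0.4515 0.396 0.005 1.56
```

```text
clock: 39.85
tool_pos: [0.4509, 0.3989, 0.0804]
eef_rot: [[0.007, 1.0, 0.0], [1.0, -0.007, 0.003], [0.003, 0.0, -1.0]]
wrist_force: [0.1, 0.0, -0.5]
opening: 0.998
clock: 40.15
tool_pos: [0.4526, 0.394, 0.0825]
eef_rot: [[0.011, 1.0, 0.001], [1.0, -0.011, -0.0], [-0.0, 0.001, -1.0]]
wrist_force: [0.5, 0.1, 0.7]
opening: 1.002
clock 40.15 pos [0.4526, 0.394, 0.0825] open 1.002 q [-0.2, 0.65, -0.83, 1.81, 0.59, 0.94, -1.3]
dpos [0.002, -0.0012, 0.0775] drot [0.06, 0.01, -0.01] rows 1.6
```

```bash
python3 -m creep '{"jaw":[-1,-1,-1,-1,-1],"delta_pos":[[0.002,-0.001,0.025],[0.002,-0.001,0.05],[0.002,-0.001,0.07],[0.002,-0.001,0.076],[0.002,-0.001,0.076]],"delta_rot":[[0,0,0],[0,0,0],[0,0,0],[0,0,0],[0,0,0]]}';python3 -m creep '{"jaw":[1,1,1,1,1],"delta_pos":[[0,0,0],[0,0,0],[0,0,0],[0,0,0],[0,0,0]],"delta_rot":[[0,0,0],[0,0,0],[0,0,0],[0,0,0],[0,0,0]]}' 40;python3 -m creep '{"jaw":[1,1,1,1,1],"delta_pos":[[0,0,-0.03],[0,0,-0.07],[0,0,-0.11],[0,0,-0.14],[0,0,-0.14]],"delta_rot":[[0,0,0],[0,0,0],[0,0,0],[0,0,0],[0,0,0]]}';python3 go.py 0.4516 0.0115 0.145 1.66
```

```text
clock: 40.65
tool_pos: [0.4519, 0.3958, 0.0066]
eef_rot: [[0.012, 1.0, 0.001], [1.0, -0.012, -0.0], [-0.0, 0.001, -1.0]]
wrist_force: [-0.2, 0.5, -0.8]
opening: 0.999
clock: 41.15
tool_pos: [0.4511, 0.3969, 0.0062]
eef_rot: [[0.01, 1.0, 0.0], [1.0, -0.01, 0.0], [0.0, 0.0, -1.0]]
wrist_force: [-0.9, -0.9, 1.4]
opening: 0.64
clock: 41.65
tool_pos: [0.4524, 0.3993, 0.1505]
eef_rot: [[0.01, 1.0, 0.006], [1.0, -0.01, 0.006], [0.006, 0.006, -1.0]]
wrist_force: [0.1, -0.4, -1.7]
opening: 0.637
clock 41.65 pos [0.4524, 0.3993, 0.1505] open 0.637 q [-0.16, 0.58, -0.89, 1.76, 0.52, 1.05, -1.24]
dpos [-0.3878, 0.003, 0.0032] drot [0.36, -0.32, -5.68] rows 7.8
```

```bash
python3 -m creep '{"jaw":[1,1,1,1,1],"delta_pos":[[-0.04,0,0],[-0.08,0,0],[-0.12,0,0],[-0.16,0,0],[-0.2,0,0]],"delta_rot":[[0,0,-1],[0,0,-2],[0,0,-3],[0,0,-4],[0,0,-5.7]]}';python3 go.py 0.4516 0.0115 0.145 1.66
```

```text
clock: 42.15
tool_pos: [0.4482, 0.1945, 0.1448]
eef_rot: [[-0.091, 0.996, -0.002], [0.996, 0.091, -0.001], [-0.001, -0.002, -1.0]]
wrist_force: [1.1, 0.1, -0.7]
opening: 0.641
clock 42.15 pos [0.4482, 0.1945, 0.1448] open 0.641 q [0.3, 0.43, -0.99, 2.01, 0.45, 0.94, -0.83]
dpos [-0.1826, -0.0132, -0.0] drot [-0.1, 0.06, 0.1] rows 3.7
```

```bash
python3 -m creep '{"jaw":[1,1,1,1,1],"delta_pos":[[-0.04,-0.003,0],[-0.08,-0.006,0],[-0.12,-0.01,0],[-0.16,-0.013,0],[-0.182,-0.013,0]],"delta_rot":[[0,0,0],[0,0,0],[0,0,0],[0,0,0],[0,0,0]]}';python3 -m creep '{"jaw":[1,1,1,1],"delta_pos":[[0,0,0],[0,0,0],[0,0,0],[0,0,0]],"delta_rot":[[0,0,0],[0,0,0],[0,0,0],[0,0,0]]}';python3 go.py 0.4516 0.0115 0.145 1.66; python3 look.py w11;python3 - <<'E'
import cv2
im=cv2.imread("pics/w11.png");cv2.imwrite("pics/w11z.png",cv2.resize(im[85:245,240:400],None,fx=3.7,fy=3.7,interpolation=cv2.INTER_CUBIC))
E
```

```text
clock: 42.65
tool_pos: [0.451, 0.0103, 0.1446]
eef_rot: [[-0.085, 0.996, -0.003], [0.996, 0.085, -0.002], [-0.002, -0.003, -1.0]]
wrist_force: [0.0, 0.6, -1.4]
opening: 0.638
clock: 43.05
tool_pos: [0.4522, 0.0157, 0.1459]
eef_rot: [[-0.092, 0.996, -0.0], [0.996, 0.092, 0.0], [0.0, 0.0, -1.0]]
wrist_force: [0.3, 0.5, -1.2]
opening: 0.638
clock 43.05 pos [0.4522, 0.0157, 0.1459] open 0.638 q [0.72, 0.36, -1.02, 2.08, 0.4, 0.9, -0.42]
dpos [-0.0042, -0.001, 0.0009] drot [0.0, -0.03, 0.18] rows 0.1
[0.45220512 0.01573349 0.14588971] 43.05
```

View pics/w11z.png

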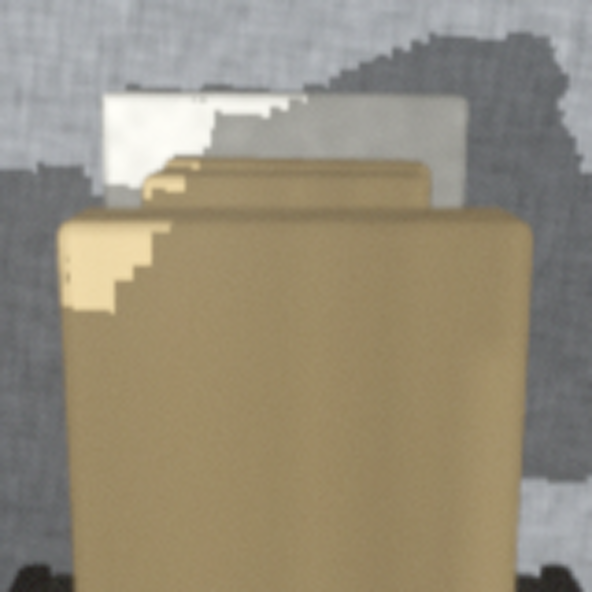

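```bash
python3 -c "
from brd import *
brd('w11',[(103,95),(467,98)],[(58,227),(532,227)],(240,85),3.7,dz=.0118)
brd('w11',[(143,176),(430,178)],[(58,227),(532,227)],(240,85),3.7,.056,.12,.0118)"
```

```text
ref w 0.0787 centre tool [-0.0052 -0.001 ] angle about tool z (deg) 0.42 centre world [0.4517 0.0105]
board w 0.0549 centre tool [-0.0024  0.0016] angle about tool z (deg) -0.03 centre world [0.454  0.0135]
ref w 0.0552 centre tool [-0.0046 -0.0003] angle about tool z (deg) 0.36 centre world [0.4523 0.0112]
board w 0.0549 centre tool [-0.0024  0.0016] angle about tool z (deg) -0.03 centre world [0.454  0.0135]
```

```bash
python3 -m creep '{"jaw":[1,1,1,1,1],"delta_pos":[[-0.0025,-0.002,0.02],[-0.0025,-0.002,0.04],[-0.0025,-0.002,0.06],[-0.0025,-0.002,0.074],[-0.0025,-0.002,0.074]],"delta_rot":[[0,0,0.4],[0,0,0.4],[0,0,0.4],[0,0,0.4],[0,0,0.4]]}';python3 -m creep '{"jaw":[1,1],"delta_pos":[[0,0,0],[0,0,0.005]],"delta_rot":[[0,0,0],[0,0,0]]}';python3 go.py 0.451 0.0115 0.062 1.655
```

```text
clock: 43.6
tool_pos: [0.4492, 0.0123, 0.0705]
eef_rot: [[-0.084, 0.996, -0.004], [0.996, 0.084, 0.0], [0.001, -0.004, -1.0]]
wrist_force: [-0.7, 0.6, -0.6]
opening: 0.636
clock: 43.8
tool_pos: [0.4519, 0.0122, 0.068]
eef_rot: [[-0.083, 0.997, 0.003], [0.997, 0.083, 0.0], [-0.0, 0.003, -1.0]]
wrist_force: [-0.2, 0.1, -0.6]
opening: 0.64
clock 43.80 pos [0.4519, 0.0122, 0.068] open 0.640 q [0.61, 0.48, -0.89, 2.16, 0.56, 0.75, -0.57]
dpos [-0.0006, -0.0009, 0.006] drot [0.17, 0.01, -0.07] rows 0.1
```

```bash
python3 -m creep '{"jaw":[1,1,1],"delta_pos":[[0,0,0.003],[0,0,0.006],[0,0,0.006]],"delta_rot":[[0,0,0],[0,0,0],[0,0,0]]}';python3 -m creep '{"jaw":[-0.7,-0.7,-0.7,-0.7],"delta_pos":[[0,0,0],[0,0,0],[0,0,0],[0,0,0]],"delta_rot":[[0,0,0],[0,0,0],[0,0,0],[0,0,0]]}'; python3 -m creep '{"jaw":[-0.7,-0.7,-0.7,-0.7,-0.7],"delta_pos":[[0,0,-0.03],[0,0,-0.08],[0,0,-0.13],[0,0,-0.18],[0,0,-0.22]],"delta_rot":[[0,0,0],[0,0,0],[0,0,0],[0,0,0],[0,0,0]]}';python3 look.py w12; python3 - <<'E'
from plant import *;import cv2
for n in("scene","side"): cv2.imwrite(f"pics/{n}1.png",capture(n))
E
```

```text
clock: 44.1
tool_pos: [0.451, 0.0115, 0.0621]
eef_rot: [[-0.082, 0.997, 0.0], [0.997, 0.082, -0.002], [-0.002, 0.0, -1.0]]
wrist_force: [-4.2, -1.6, 12.1]
opening: 0.635
clock: 44.5
tool_pos: [0.4507, 0.0116, 0.0609]
eef_rot: [[-0.082, 0.997, 0.0], [0.997, 0.082, 0.0], [-0.0, 0.0, -1.0]]
wrist_force: [0.1, -0.6, -0.2]
opening: 0.834
clock: 45.0
tool_pos: [0.451, 0.0121, 0.2835]
eef_rot: [[-0.083, 0.997, 0.002], [0.997, 0.083, -0.0], [-0.001, 0.002, -1.0]]
wrist_force: [0.4, -0.8, 0.0]
opening: 0.845
[0.4509642  0.0120729  0.28350302] 45.0
```

View pics/w12.png

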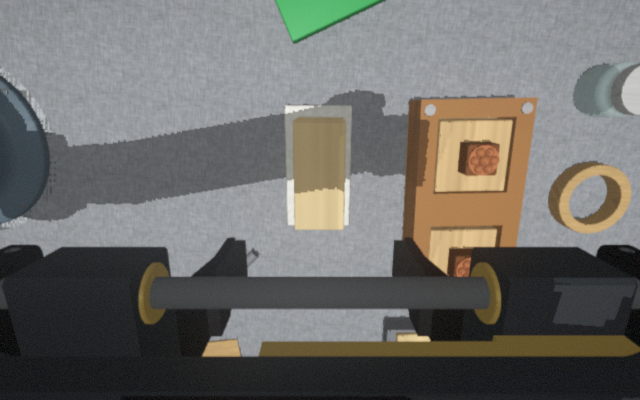

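View pics/scene1.png

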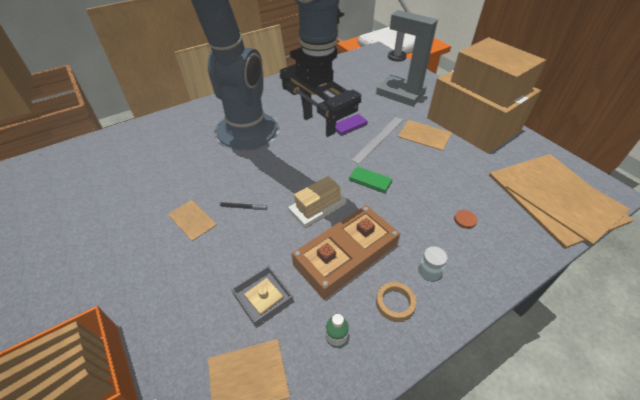

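View pics/side1.png

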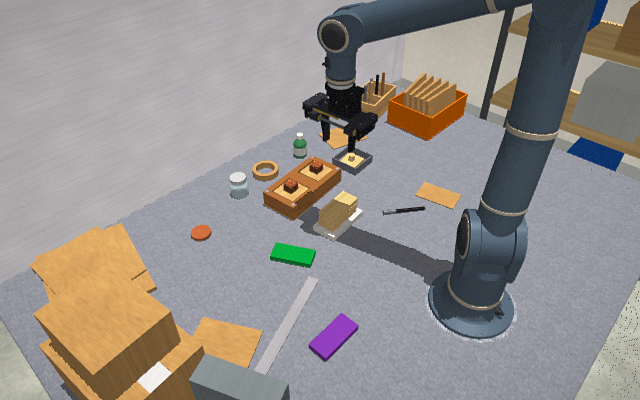

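```bash
python3 - <<'E'
from quad import *
im=cv2.imread("pics/w12.png");cv2.imwrite("pics/w12z.png",cv2.resize(im[85:245,270:550],None,fx=2.85,fy=2.85,interpolation=cv2.INTER_CUBIC))
im=cv2.imread("pics/scene1.png");cv2.imwrite("pics/scene1z.png",cv2.resize(im[160:330,220:420],None,fx=3.5,fy=3.5,interpolation=cv2.INTER_CUBIC))
E
```

```text
(no output)
```

View pics/w12z.png

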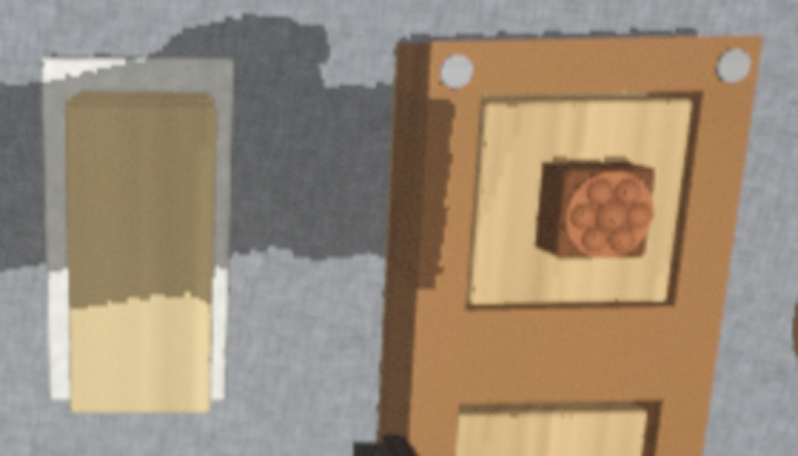

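View pics/scene1z.png

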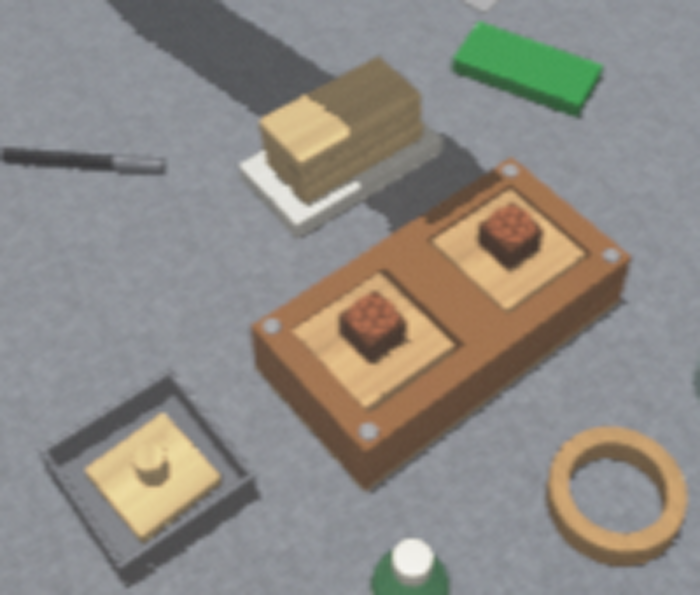

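```bash
python3 - <<'E'
from quad import *
o=((270,85),2.85)
quad("w12",[(66,106),(216,106),(210,412),(70,412)],.074,*o)
quad("w12",[(42,58),(233,60),(224,399),(51,399)],.02,*o)
print("die/mouth L");quad("w12",[(484,97),(693,99),(669,302),(470,305)],.055,*o)
quad("w12",[(480,95),(700,92),(676,302),(469,308)],.055,*o)
E
```

```text
[0.453  0.0099] [0.0547, 0.1187, 0.0557, 0.1186] yaw [1.654, 1.654]
[0.4517 0.0111] [0.0788, 0.1482, 0.0785, 0.1489] yaw [1.644, 1.654]
die/mouth L
[0.6235 0.0451] [0.0803, 0.0801, 0.0806, 0.0821] yaw [1.645, 1.67]
[0.6243 0.0457] [0.0841, 0.0828, 0.0838, 0.0841] yaw [1.668, 1.684]
```

```bash
python3 -c "
from plant import *
print(job_done(), read_state()['clock'])"
```

```text
the job is handed in; nothing more can be done
the job is handed in; nothing more can be done
```

The job is done and handed in at about 45 s on the robot's clock; I got no verdict back. One gap in the final checks is that the right die was confirmed only from the scene and side pictures. A finger partly hid it in the last wrist view.

- **Feeling the pockets:** I pressed the left pocket through the stub's knob at about 7 N, 4 to 5 mm down. Then I pressed the empty right pad at about 7.5 N, about 4 mm down. Both dies were still outside.
- **Stub:** it was in the left pocket and now lies in the grey scrap tray.
- **Dies:** one is seated in each pocket. The left die measured about 1 mm from the pocket centre with its base flush with the bed top. The right die was released at full depth and looks level and flush.
- **Boards:** I found three boards, with no fourth in any picture. They are stacked on the platform. The top board is about 2 mm from the platform centre and within 0.01 rad of its long side. In the pictures taken while stacking, the first two came out within about 3 mm and 0.01 rad.
- **Left alone:** the glue bottle, jar, tape and the green and purple look-alikes were not touched. The gripper was clear, about 0.2 m above the pile.

The different views of the platform disagreed by up to 4 mm. I relied on the close wrist views. No check failed, and neither a knocked die nor a slack grip showed up.

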